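# Run a batch of modules through the test fixture

## Task

Lay every aluminium converter module flat in the test fixture, one to a lane, turn the black clamp knob clockwise until it clicks over to its stop, then slide the safety catch fully aside, press the release button it uncovered all the way down and hold it a moment. After that slide the catch fully back over the button, then turn the knob back past its click to where it began. Last, unload all the modules flat into the shallow black tray, none on top of another, and leave the other things on the bench alone.

Things in the scene. Friction and masses are not known exactly. Their poses are not given: they have to be found in the camera images.
- fixture: fixed test fixture, 235 mm deep (x) x 270 mm wide (y); origin on the bench under the centre of the middle lane, x towards its console (away from the robot), z up. Low nest deck: five lanes 50 mm apart along y. Console at x 95 to 185 mm, top 45 mm up: clamp knob at x 140, y -75; release button under its catch at x 140, y 30. White rail at x 81 to 89, 18 to 32 mm up, moves 12 mm to -x with the knob
- out_tray: fixed shallow black tray 110 mm (its x) x 210 mm (its y), walls 12 mm high, walls and floor 4 mm thick; origin at the centre of its underside on the bench. Room for four modules side by side along its y, each lengthwise along its x
- lane1 (a point): lane 1 of 5 from the fixture's -y side: centre of its floor, 12 mm above the bench. 60 mm long (fixture x) x 38 mm wide (fixture y), fenced all round by ribs 6 mm high, 12 mm wide between lanes, 6 mm at lane ends. A module lies in it lengthwise with 4 to 5 mm play each side; one module to a lane
- lane2 (a point): lane 2 of 5 from the fixture's -y side: centre of its floor, 12 mm above the bench. 60 mm long (fixture x) x 38 mm wide (fixture y), fenced all round by ribs 6 mm high, 12 mm wide between lanes, 6 mm at lane ends. A module lies in it lengthwise with 4 to 5 mm play each side; one module to a lane
- lane3 (a point): lane 3 of 5 from the fixture's -y side: centre of its floor, 12 mm above the bench. 60 mm long (fixture x) x 38 mm wide (fixture y), fenced all round by ribs 6 mm high, 12 mm wide between lanes, 6 mm at lane ends. A module lies in it lengthwise with 4 to 5 mm play each side; one module to a lane
- lane4 (a point): lane 4 of 5 from the fixture's -y side: centre of its floor, 12 mm above the bench. 60 mm long (fixture x) x 38 mm wide (fixture y), fenced all round by ribs 6 mm high, 12 mm wide between lanes, 6 mm at lane ends. A module lies in it lengthwise with 4 to 5 mm play each side; one module to a lane
- lane5 (a point): lane 5 of 5 from the fixture's -y side: centre of its floor, 12 mm above the bench. 60 mm long (fixture x) x 38 mm wide (fixture y), fenced all round by ribs 6 mm high, 12 mm wide between lanes, 6 mm at lane ends. A module lies in it lengthwise with 4 to 5 mm play each side; one module to a lane
- M1: loose converter module, a bare-aluminium block 50 mm long (its x) x 30 mm wide (its y) x 22 mm high, 0.07 to 0.14 kg, black terminals on its two short ends, both ends alike; origin at the centre of its underside, z up; lies flat on the bench. May be absent
- M2: loose converter module, a bare-aluminium block 50 mm long (its x) x 30 mm wide (its y) x 22 mm high, 0.07 to 0.14 kg, black terminals on its two short ends, both ends alike; origin at the centre of its underside, z up; lies flat on the bench. May be absent
- M3: loose converter module, a bare-aluminium block 50 mm long (its x) x 30 mm wide (its y) x 22 mm high, 0.07 to 0.14 kg, black terminals on its two short ends, both ends alike; origin at the centre of its underside, z up; lies flat on the bench. May be absent
- M4: loose converter module, a bare-aluminium block 50 mm long (its x) x 30 mm wide (its y) x 22 mm high, 0.07 to 0.14 kg, black terminals on its two short ends, both ends alike; origin at the centre of its underside, z up; lies flat on the bench. May be absent
- knob (a joint): angle of the clamp knob (rad), 0 to 1.2, grows as it turns clockwise seen from above; starts near 0. A detent resists with up to about 0.15 N m, crest at 0.6 rad, then helps it on towards the stop; the same both ways
- knob_grip (a point): centre of the top of the clamp knob's grip bar, on the vertical turning axis, 75 mm above the bench. The bar is 50 mm long (its x), 12 mm thick (its y), 20 mm high, black, on a round 46 mm skirt that is 5 mm high; at joint 0 the bar points along the fixture's x
- catch (a joint): travel of the safety catch (m): 0 shut over the button, 0.045 fully open; it slides towards the fixture's +y with about 1.5 N of friction and stays where it is left
- catch_tab (a point): centre of the top of the black finger tab on the steel safety catch, 88 mm above the bench. Tab 26 mm (fixture x) x 10 mm (fixture y), 20 mm high, standing in the middle of the catch's top plate (58 mm x 44 mm), which lies 68 mm above the bench
- button (a joint): travel of the release button (m): 0 up, 0.006 fully down; spring, about 1.2 N to start and 5 N at the bottom; springs back when let go
- button_top (a point): centre of the top of the round grey release button, 28 mm diameter, its top 61 mm above the bench when up; covered by the catch while that is shut
- spool_a: bystander: solder reel 52 mm across, 50 mm high, to be left alone
- spool_b: bystander: solder reel 44 mm across, 42 mm high, to be left alone
- flux_jar: bystander: jar 44 mm across, 50 mm high, to be left alone
- driver: bystander: screwdriver 150 mm long, lying, to be left alone
- heatsink: bystander: dark finned heat sink 36 x 36 x 18 mm, to be left alone
- brush: bystander: brush 150 mm long, lying, to be left alone
Mind the look-alikes: they are no part of the job. There is more than one size of the out_tray; the job needs the smaller. What is shaped like the M2 but purple is not meant.

How it is judged:
By the outcome, as a careful person would: the job done as asked, in the order asked, and still so for the second after the job is handed in, with the robot touching nothing.
Of M1, M2, M3, M4 only 2 to 4 are there at a start; the rules pass over those that are not, and their reading is None.
At some moment in a run one of M1, M2, M3, M4 may be knocked a few centimetres aside while the robot is not near it.
Once in a run the grip may slacken for a moment while it holds something.
It also fails if it takes over 210 s, if anything falls off the work surface, if the arm or the gripper's body presses on something with over 40 N, if the wrist force passes 120 N, or if a joint passes its speed limit or range.

## Robot

A 6-joint arm with a two-finger parallel gripper is mounted at the origin on the work surface. World frame = base frame: x ahead of the robot, y to its left, z up, the work surface at z = 0. Lengths are in mm, angles in rad, forces in N, time in s.
With the tool pointing down it reaches from about 300 to 825 mm from the base axis. Payload 5.4 kg.
Tool frame: the origin (TCP) lies midway between the tips of the shut fingers; the grasp point (between the pads) lies 19 mm behind it (ctrl.grip_point_offset is the distance from the TCP to the grasp point, in mm); z points along the fingers, y is the line along which they close (so a half turn about z gives the same grasp; the last joint's range is limited). The gripper opens to 92 mm and grips with 3 to 60 N. Pads are 20 mm wide; open, the fingers measure 128 mm over their backs; the gripper's body (75 mm by 189 mm) begins 69 mm behind the grasp point.
Start: joints at [-1.454, 0.158, 1.597, -0, 1.386, -0.21], TCP at [184.559, -544.558, 187.801] pointing down, gripper open.
Joint ranges: [-2.91, 2.91], [-0.94, 2.29], [0.18, 2.7], [-1.29, 4.43], [0.17, 2.64], [-3, 3]. Speed limits (rad/s): [2.57, 2.57, 3.14, 3.14, 3.14, 3.14].

## Interface

Orientations are given as [roll, pitch, yaw] about the fixed x, y, z axes, in that order (R = Rz(yaw) Ry(pitch) Rx(roll)).
In Python, from workcell import ctrl gives the robot as it stands.
- The arm moves only by the tool move_arm, never from a script. Its argument "motion" is a list of rows, each a list of 3 entries, a list of its own where there are three numbers: the opening, from -1 (shut) to 1 (fully open), then the shift along the tool's x, y, z in mm, then the turn, a rotation vector about the tool's x, y, z in degrees. A call has 1 to 12 rows; each row shifts and turns the commanded pose from where the row before left it, along the tool's axes as they then stand; what a row does not reach is not made up. A row lasts 1/12 s, in which the tool goes at most 41.7 mm and 7.16 degrees, less where a joint would pass 70% of its speed; a pose out of reach is approached as far as the arm can. A call is refused whole if a number of a shift passes 41.7 or a number of a turn 7.16, either way. A call with a gripper value outside its range is refused whole. The fingers move at their own pace and stop on an object; the grip force is fixed at half the most. Time passes only in rows, so rows that do not move let the fingers close. It gives the time, the measured TCP pose, the force, the opening and the grip force at its end, in the units of the state.
- ctrl.observe(): the state, without advancing time (a new reading comes with each control period).
- ctrl.capture(name): name is "scene" or "top" or "wrist"; returns a dict with "frame" (384x512x3 uint8, blue, green, red), "fx", "fy", "cx", "cy" (pixels), "R" (3x3) and "t" (3): a world point X has camera coordinates R X + t. Camera axes: x right, y down, z forward; pixel columns grow to the right and rows downward; lengths in mm; the calibration is good to about 2 mm. A picture is of the moment at which its call begins. There is no depth.
- ctrl.finish_job(): hands the job in; it is judged then, once.
Trained networks look in a picture, given as the dict that the camera call returned (one of the last four; its "shot" number tells which), for a name from the list of things; names that differ only in an ending like _2 or _b are one class to them, and where a whole thing is asked for, a point or a joint stands for the part that bears it (a point fixed in the world has none). Each returns a list of dicts, best first, with "conf" (0 to 1); they miss things now and then, are a little off and sometimes report something else, mostly with a low value. They report only what shows in the picture. A call takes as long as a camera call. They do not tell look-alikes from the thing itself.
- ctrl.silhouettes(picture, target): "region" (384x512 bool, what is visible of it) and "extent" ([left, top, width, height] in pixels, round what is visible of it).
- ctrl.landmark_of(picture, target): "at" ([row, column] in pixels: a listed point, or the origin of a listed thing).
The state is a dict: "time": time; "joint_pos": joint angles; "qd": joint speeds; "joint_efforts": joint torques, N m; "tool_pos": TCP position; "orientation": TCP orientation; "wrist_force": force on the tool from outside, world axes, zero at the start; "torque": the same for the moment, N m; "gripper_width": finger opening in mm; "gripper_force": force on a finger pad.
Only numpy, scipy, OpenCV 4.12 (cv2) and the standard library are available. Lean on these libraries where they do the work, as an engineer would, in place of code of your own. Each camera call takes 0.05 s, during which the arm holds its last target. There are 200 camera calls.

## Working session

There is one attempt and no reset: what is moved stays moved. The work goes in short steps, Python scripts to look and compute and a tool call to move; the robot and the scene stay as the last step left them, time stands still between calls to the robot, and variables do not carry over. Pictures are saved under pics/ and viewed, at most 14 in all, crops included, and the job is handed in when it is done.

Besides the shell and the picture viewer there is one more tool, called after "Emit:" as a command line: name --argument value ..., lists and objects as JSON in quotes. move_arm: Moves the arm, as the interface text tells. Its arguments: {"type":"object","properties":{"motion":{"type":"array"}},"required":["motion"]}

```bash
mkdir -p pics; ls
cat > h.py <<'E'
import numpy as np, cv2
from workcell import ctrl
def ray(p,rc):
    d=np.array([(rc[1]-p['cx'])/p['fx'],(rc[0]-p['cy'])/p['fy'],1.0])
    R=np.array(p['R']);t=np.array(p['t']);return -R.T@t, R.T@d
def at_z(p,rc,z):
    c,d=ray(p,rc);return c+d*(z-c[2])/d[2]
def tri(obs):
    A=np.zeros((3,3));b=np.zeros(3)
    for p,rc in obs:
        c,d=ray(p,rc);d=d/np.linalg.norm(d);M=np.eye(3)-np.outer(d,d);A+=M;b+=M@c
    return np.linalg.solve(A,b)
def proj(p,X):
    c=np.array(p['R'])@np.array(X,float)+np.array(p['t']);return np.array([c[1]/c[2]*p['fy']+p['cy'],c[0]/c[2]*p['fx']+p['cx']])
E
python3 - <<'E'
from h import *
P={}
for n in ['scene','top']:
    p=ctrl.capture(n);P[n]=p
    cv2.imwrite(f'pics/{n}0.png',p['frame'])
    c,_=ray(p,(0,0));print(n,c.round(),p['fx'])
    for t in ['fixture','out_tray','M1','knob_grip','catch_tab','lane1','lane3','lane5','spool_a','flux_jar','driver','heatsink','brush']:
        print(t,[(np.round(d['at']).tolist(),round(d['conf'],2),at_z(p,d['at'],0).round()[:2].tolist()) for d in ctrl.landmark_of(p,t)])
E
```

```text
pics
scene [1143.  200.  762.] 376.9345500960805
fixture [([242.0, 300.0], 0.55, [471.0, 136.0]), ([200.0, 91.0], 0.47, [489.0, -490.0])]
out_tray [([155.0, 184.0], 0.82, [199.0, -320.0]), ([252.0, 145.0], 0.56, [619.0, -240.0]), ([244.0, 392.0], 0.27, [409.0, 372.0])]
M1 [([163.0, 117.0], 0.74, [306.0, -515.0]), ([207.0, 157.0], 0.65, [458.0, -288.0]), ([206.0, 183.0], 0.63, [435.0, -217.0]), ([197.0, 126.0], 0.55, [448.0, -398.0]), ([186.0, 106.0], 0.47, [418.0, -483.0])]
knob_grip [([261.0, 268.0], 0.77, [558.0, 73.0])]
catch_tab [([266.0, 310.0], 0.97, [543.0, 176.0])]
lane1 [([244.0, 319.0], 0.91, [467.0, 186.0]), ([239.0, 300.0], 0.83, [462.0, 135.0]), ([246.0, 340.0], 0.82, [455.0, 239.0]), ([239.0, 279.0], 0.75, [478.0, 82.0]), ([237.0, 264.0], 0.69, [481.0, 42.0])]
lane3 [([244.0, 319.0], 0.91, [467.0, 186.0]), ([239.0, 300.0], 0.83, [462.0, 135.0]), ([246.0, 340.0], 0.82, [455.0, 239.0]), ([239.0, 279.0], 0.75, [478.0, 82.0]), ([237.0, 264.0], 0.69, [481.0, 42.0])]
lane5 [([244.0, 319.0], 0.91, [467.0, 186.0]), ([239.0, 300.0], 0.83, [462.0, 135.0]), ([246.0, 340.0], 0.82, 
[... 1477 characters left out ...]
471.0])]
lane5 [([183.0, 202.0], 0.98, [468.0, 185.0]), ([184.0, 227.0], 0.89, [463.0, 87.0]), ([180.0, 240.0], 0.81, [476.0, 39.0]), ([186.0, 187.0], 0.71, [455.0, 241.0]), ([179.0, 213.0], 0.64, [483.0, 140.0]), ([172.0, 134.0], 0.55, [517.0, 445.0]), ([170.0, 371.0], 0.47, [503.0, -471.0])]
spool_a [([152.0, 148.0], 0.69, [591.0, 391.0]), ([171.0, 372.0], 0.6, [498.0, -474.0]), ([185.0, 324.0], 0.39, [447.0, -285.0])]
flux_jar [([142.0, 225.0], 0.73, [627.0, 92.0]), ([166.0, 336.0], 0.62, [520.0, -336.0])]
driver [([174.0, 135.0], 0.68, [508.0, 443.0])]
heatsink [([151.0, 149.0], 0.71, [596.0, 389.0]), ([162.0, 290.0], 0.56, [543.0, -155.0])]
brush [([202.0, 152.0], 0.75, [397.0, 378.0])]
```

Run:
```python
from h import *
a=cv2.imread('pics/scene0.png');b=cv2.imread('pics/top0.png')
cv2.imwrite('pics/s1.png',cv2.resize(a[120:330,60:460],(800,420),interpolation=cv2.INTER_CUBIC))
cv2.imwrite('pics/t1.png',cv2.resize(b[110:290,120:420],(800,480),interpolation=cv2.INTER_CUBIC))
print(ctrl.observe())
```

```text
{'time': 1.4, 'joint_pos': array([-1.45408208e+00,  1.58370298e-01,  1.59697194e+00, -8.55244447e-07,
        1.38620893e+00, -2.10102802e-01]), 'qd': array([-8.05805892e-06, -7.06052253e-05,  8.74985655e-04, -6.35945980e-04,
        1.17235202e-04, -1.14125780e-03]), 'joint_efforts': array([-1.34844856e-05, -3.85570371e+01, -3.22357821e+01,  7.01587019e-02,
        3.08998476e-02, -3.28047724e-05]), 'tool_pos': array([ 184.57015201, -544.56889997,  187.83191923]), 'orientation': array([3.14155226e+00, 9.47387274e-06, 3.26817205e-01]), 'wrist_force': array([-0.60362928,  0.19132356,  0.41765811]), 'torque': array([ 0.0532213 , -0.00225936,  0.01655649]), 'gripper_force': 0.0, 'gripper_width': 91.96112265346457}
```

View pics/s1.png

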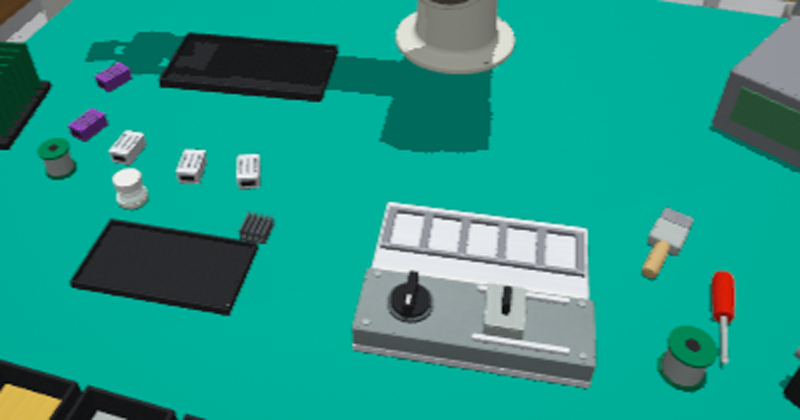

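View pics/t1.png

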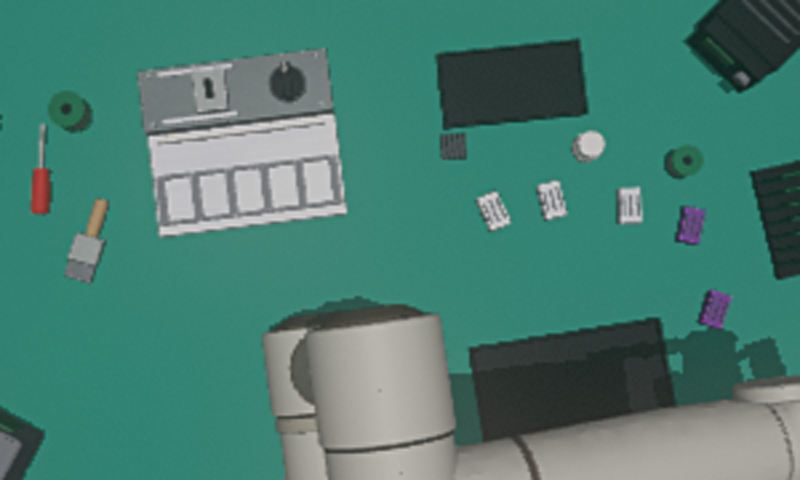

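Scene and top views agree. The crops show three bare-aluminium modules at top px (302,189), (323,183) and (351,187), two purple look-alikes at (382,189) and (390,225), and two dark trays at (307,139) and (334,252). The fixture is near (212,170). Next I measure the tray sizes and the poses.

```bash
cat >> h.py <<'E'
def rect(p,region,z):
    ys,xs=np.nonzero(region);P=np.array([at_z(p,(y,x),z)[:2] for y,x in zip(ys,xs)],np.float32)
    (c,s,a)=cv2.minAreaRect(P);return np.array(c).round(1),np.array(s).round(1),round(a,1)
E
python3 - <<'E'
from h import *
p=ctrl.capture('top');q=ctrl.capture('scene')
for n,pp in(('top',p),('scene',q)):
  for t,z in(('out_tray',12),('M1',20),('fixture',30)):
    for d in ctrl.silhouettes(pp,t):
        m=np.array(d['region']);print(n,t,round(d['conf'],2),d['extent'],m.sum(),*rect(pp,m,z),pp['frame'][m].mean(0).round())
L=lambda pp:[d['at'] for d in ctrl.landmark_of(pp,'lane1')]
lt,ls=L(p),L(q)
print('lanes top z12',[at_z(p,a,12).round(1)[:2].tolist() for a in lt]);print('lanes scene',[at_z(q,a,12).round(1)[:2].tolist() for a in ls])
for n in('knob_grip','catch_tab'):
  print(n,[at_z(pp,d['at'],z).round(1).tolist() for pp in(p,q) for d in ctrl.landmark_of(pp,n) for z in [75 if n[0]=='k' else 88]])
w=ctrl.capture('wrist');c,d=ray(w,(192,256));print('wrist',c,d,w['fx']);print(np.array(w['R']).round(2))
cv2.imwrite('pics/w0.png',w['frame'])
E
```

```text
top out_tray 0.92 [295.8, 229.8, 78.9, 47.6] 2552 [ 193.5 -314.9] [132.9 279.3] 8.1 [47. 50. 43.]
top out_tray 0.66 [283.3, 123.7, 58.8, 38.3] 1543 [ 619.5 -242.2] [111.2 211.1] 4.5 [51. 54. 40.]
top M1 0.68 [349.7, 181.4, 10.9, 14.1] 123 [ 436.9 -402.4] [34.3 53.7] 87.9 [157. 155. 150.]
top M1 0.55 [383.0, 222.8, 10.8, 11.8] 137 [ 287.5 -519.1] [38.2 52.9] 70.2 [113.  71.  87.]
top M1 0.5 [317.3, 176.9, 11.9, 15.8] 115 [ 448.5 -294.2] [50.9 35.2] 9.4 [164. 164. 159.]
top M1 0.47 [287.0, 160.2, 7.5, 9.2] 86 [ 528.8 -153.3] [34.4 34.7] 88.5 [77. 79. 66.]
top M1 0.41 [300.8, 183.0, 9.3, 15.7] 89 [ 434.6 -208.6] [45.4 28.4] 20.1 [169. 168. 168.]
top fixture 0.64 [172.3, 125.4, 77.1, 71.8] 4299 [541.3 146.3] [239.9 268.6] 6.6 [155. 154. 151.]
scene out_tray 0.91 [96.7, 228.8, 90.6, 49.6] 3046 [ 628.6 -240.3] [119.2 216.1] 4.7 [45. 43. 38.]
scene out_tray 0.6 [137.2, 136.4, 97.4, 34.7] 2255 [ 196.8 -313.4] [163.6 281.1] 7.7 [32. 31. 28.]
scene M1 0.74 [237.2, 220.4, 122.5, 93.4] 8642 [554.2 148. ] [238.2 277.7] 6.1 [164. 163. 156.]
scene M1 0.64 [97.6, 175.4, 17.3, 13.5] 173 [ 420.6 -483.
[... 568 characters left out ...]
148.4] [235.1 273.7] 6.2 [165. 163. 156.]
scene fixture 0.63 [259.8, 255.3, 15.1, 19.0] 321 [599.1  72.6] [64.7 46.5] 36.2 [58. 56. 54.]
scene fixture 0.27 [178.9, 226.6, 22.5, 17.2] 205 [ 552.2 -145.3] [47.1 40.9] 1.7 [74. 75. 57.]
lanes top z12 [[472.0, 86.8], [463.7, 199.6], [485.9, 141.0], [472.5, 43.1]]
lanes scene [[489.1, 44.1], [467.0, 184.0], [474.5, 137.9], [462.6, 237.1], [487.2, 89.0]]
knob_grip [[625.0, 84.2, 75.0], [621.1, 83.3, 75.0]]
catch_tab [[608.2, 203.3, 88.0], [474.6, 137.8, 88.0], [614.4, 174.6, 88.0]]
wrist [ 248.88438016 -522.49996364  383.40848611] [-0.23895202 -0.08740022 -0.96717595] 294.3946274237112
[[ 0.32 -0.95  0.  ]
 [-0.92 -0.31  0.24]
 [-0.23 -0.08 -0.97]]
```

Could be taken for a module: white blocks at top px (302,189), (323,183) and (351,187), which fit the description; purple blocks at (382,189) and (390,225); the dark heat sink at (290,162). I choose the three bare-aluminium blocks. For the tray, (307,139) measures 110x210 so it is the right one; (334,252) measures 133x279 and is the larger. Now moving the wrist camera over the modules.

Emit:
move_arm --motion '[[1,[16,-7,0],[0,0,0]],[1,[31,-14,0],[0,0,0]],[1,[31,-14,0],[0,0,0]],[1,[31,-14,0],[0,0,0]],[1,[31,-14,0],[0,0,0]],[1,[31,-14,0],[0,0,0]],[1,[31,-14,0],[0,0,3]],[1,[31,-14,0],[0,0,3]],[1,[31,-14,0],[0,0,3]],[1,[31,-14,0],[0,0,3]],[1,[16,-8,0],[0,0,0]],[1,[0,0,0],[0,0,0]]]'

```text
time: 3.15
tool_pos: [445.5, -320.0, 187.9]
orientation: [-3.141, -0.001, 0.122]
wrist_force: [-0.6, -0.3, 0.8]
gripper_width: 92.0
gripper_force: 0.0
```

```bash
cat >> h.py <<'E'
def mods(w,z=22,tgt='M1'):
    out=[]
    for d in ctrl.silhouettes(w,tgt):
        m=np.array(d['region']);r=rect(w,m,z);out.append((round(d['conf'],2),np.round(d['extent']).tolist(),*r,w['frame'][m].mean(0).round()))
    return out
E
python3 - <<'E'
from h import *
s=ctrl.observe();print(s['tool_pos'].round(1),s['orientation'].round(3),s['time'])
w=ctrl.capture('wrist');cv2.imwrite('pics/w1.png',w['frame'])
for o in mods(w):print(*o)
for d in ctrl.landmark_of(w,'M1'):print(d['conf'],d['at'],at_z(w,d['at'],0).round(1))
E
```

```text
[ 445.5 -320.   187.9] [-3.141e+00 -1.000e-03  1.220e-01] 3.15
0.79 [221.0, 142.0, 32.0, 44.0] [ 452.  -294.3] [51.9 31.6] 12.3 [118. 112. 109.]
0.78 [305.0, 163.0, 32.0, 37.0] [ 442.  -403.2] [52.1 34.6] 1.0 [172. 167. 164.]
0.72 [149.0, 145.0, 39.0, 43.0] [ 438.8 -213.4] [51.4 36.2] 22.2 [135. 129. 126.]
0.7 [361.0, 189.0, 39.0, 42.0] [ 412.7 -487.9] [41.5 53.1] 75.8 [125.  51.  88.]
0.97 [162.8, 235.7] [ 449.4 -294.7    0. ]
0.96 [180.4, 316.3] [ 438.9 -403.9    0. ]
0.92 [167.6, 169.7] [ 432.5 -208.9    0. ]
0.85 [208.7, 378.8] [ 410.2 -495.4    0. ]
```

View pics/w1.png

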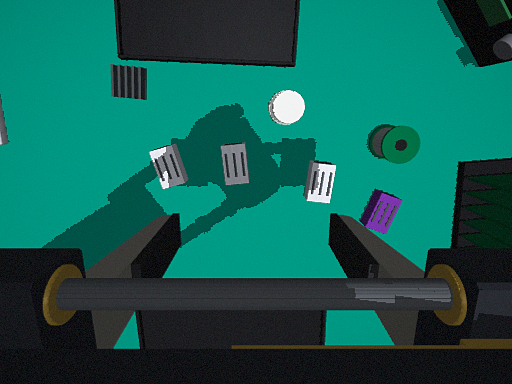

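Wrist view: the modules are at (163,235), (180,316) and (168,170), with the purple block at (209,379). I approach the leftmost one first, about (434,-210) at yaw 22°, and look again from near.

Emit:
move_arm --motion '[[0.2,[0,-15,10],[0,0,0]],[0.2,[1,-32,25],[0,0,0]],[0.2,[1,-32,25],[0,0,0]],[0.2,[0,-32,20],[0,0,0]],[0.2,[0,0,8],[0,0,-5]],[0.2,[0,0,0],[0,0,-5]],[0.2,[0,0,0],[0,0,-5]],[0.2,[0,0,0],[0,0,0]]]'

```text
time: 3.97
tool_pos: [431.1, -212.7, 99.7]
orientation: [-3.142, 0.0, 0.38]
wrist_force: [0.3, 0.2, -0.5]
gripper_width: 55.1
gripper_force: 0.0
```

```bash
cat >> h.py <<'E'
def to(xyz,yawdeg=None):
    s=ctrl.observe();y=s['orientation'][2];d=np.array(xyz,float)-s['tool_pos']
    print('pos',s['tool_pos'].round(1),'yaw',np.degrees(y).round(1),'t',round(s['time'],2),'w',round(s['gripper_width'],1))
    print('shift',np.round([d[0]*np.cos(y)+d[1]*np.sin(y),d[0]*np.sin(y)-d[1]*np.cos(y),-d[2]],1),'turn z',None if yawdeg is None else round(np.degrees(y)-yawdeg,1))
def face(w,near,z=22):
    # bright top face of module, fitted by min-area rect, nearest to a point
    best=None
    for d in ctrl.silhouettes(w,'M1'):
        m=np.array(d['region']);r=rect(w,m,z);e=np.hypot(*(r[0]-near))
        if best is None or e<best[0]:best=(e,*r,d['conf'])
    l=[at_z(w,d['at'],0)[:2].round(1) for d in ctrl.landmark_of(w,'M1')]
    l.sort(key=lambda v:np.hypot(*(v-near)));return best,l[:1]
E
python3 - <<'E'
from h import *
w=ctrl.capture('wrist');p=ctrl.capture('top');cv2.imwrite('pics/w2.png',w['frame'][60:300,100:420])
print(face(w,(434,-210)));to((434,-210,8),22)
a=[d['at'] for d in ctrl.landmark_of(w,'M1')];b=[d['at'] for d in ctrl.landmark_of(p,'M1')]
for u in a:
  for v in b:
    X=tri([(w,u),(p,v)])
    if np.hypot(*(X-at_z(w,u,0))[:2])<15: print('tri',X.round(1))
E
```

```text
((np.float64(4.704253394535618), array([ 438.7, -209.8]), array([52.6, 31.1]), 23.3, 0.68), [array([ 435.6, -208.6])])
pos [ 431.8 -212.6  100. ] yaw 21.6 t 4.17 w 55.3
shift [ 3.  -1.6 92. ] turn z -0.4
tri [ 430.9 -410.9  -16.7]
```

View pics/w2.png

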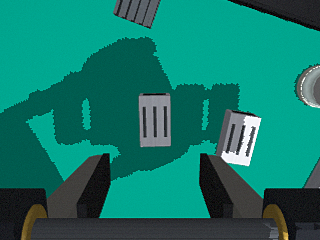

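Close view: the bare-aluminium module is centred between the fingers at about px (255,180), aligned. Descend and grip.

Emit:
move_arm --motion '[[0.2,[6,-1,22],[0,0,-1.5]],[0.2,[0,0,30],[0,0,0]],[0.2,[0,0,25],[0,0,0]],[0.2,[0,0,15],[0,0,0]],[0.2,[0,0,0],[0,0,0]],[-1,[0,0,0],[0,0,0]],[-1,[0,0,0],[0,0,0]],[-1,[0,0,0],[0,0,0]],[-1,[0,0,0],[0,0,0]],[-1,[0,0,0],[0,0,0]]]'

```text
time: 5.1
tool_pos: [437.9, -209.3, 8.9]
orientation: [3.14, -0.001, 0.405]
wrist_force: [0.1, 0.4, -0.8]
gripper_width: 23.8
gripper_force: 0.0
```

Run:
```python
from h import *
w=ctrl.capture('wrist');cv2.imwrite('pics/w3.png',w['frame'][80:320,100:420])
print(face(w,(437,-209)));to((437,-209,8),22);print(ctrl.observe()['gripper_force'])
```

```text
((np.float64(2.5079872407968895), array([ 439.5, -209.2]), array([52.7, 29.3]), 23.1, 0.59), [array([ 436.1, -210.2])])
pos [ 437.5 -208.9    8.2] yaw 23.2 t 5.25 w 11.9
shift [-0.5 -0.1  0.2] turn z 1.2
0.0
```

View pics/w3.png

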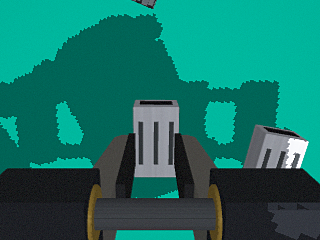

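Emit:
move_arm --motion '[[-1,[0,0,0],[0,0,0]],[-1,[0,0,0],[0,0,0]],[-1,[0,0,0],[0,0,0]]]'

```text
time: 5.5
tool_pos: [437.2, -208.7, 7.8]
orientation: [-3.142, 0.0, 0.405]
wrist_force: [-0.0, 0.7, 0.3]
gripper_width: 0.5
gripper_force: 0.0
```

Run:
```python
from h import *
w=ctrl.capture('wrist');cv2.imwrite('pics/w4.png',cv2.resize(w['frame'][100:300,150:370],(660,600)))
print(face(w,(437,-209)));to((437,-209,8),22);s=ctrl.observe();print(s['gripper_force'],s['wrist_force'],s['torque'])
```

```text
((np.float64(80.91433741927322), array([ 455.8, -287.7]), array([48.3, 38.8]), 12.7, 0.82), [array([ 437. , -210.7])])
pos [ 437.1 -208.7    7.8] yaw 23.2 t 5.65 w 0.4
shift [-0.3  0.2 -0.2] turn z 1.2
0.0 [-0.31981001 -0.98736272  0.79522604] [-0.03995413 -0.03765504  0.01536254]
```

View pics/w4.png

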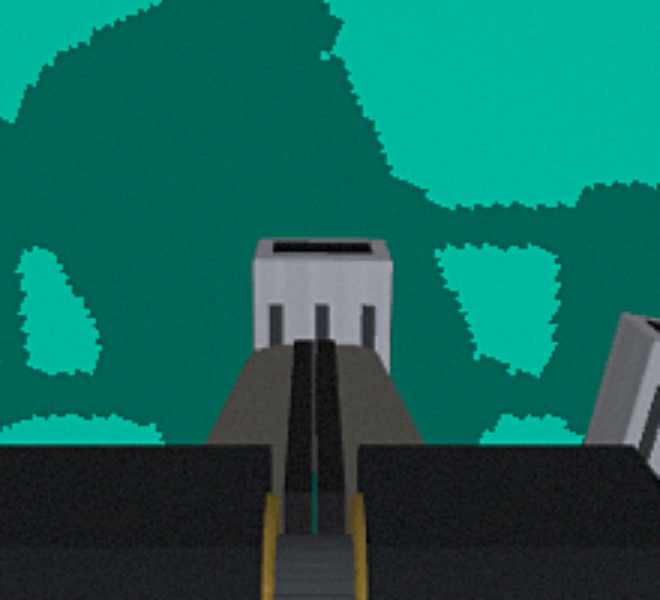

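Run:
```python
from h import *
w=ctrl.capture('wrist');s=ctrl.observe();T=s['tool_pos']
for dz in(0,10,20,30,40):print(dz,proj(w,T+[0,0,dz]).round(1))
y=s['orientation'][2];u=np.array([np.cos(y),np.sin(y)]);v=np.array([-u[1],u[0]])
for r in(180,187,213):
  for z in(0,10,22):
    X=at_z(w,(r,255),z);print(r,z,((X[:2]-T[:2])@u).round(1))
for z in(0,22):print('width at row190',z,at_z(w,(190,234),z)[:2]@v-at_z(w,(190,280),z)[:2]@v)
ctrl.capture('scene');q=ctrl.capture('scene');cv2.imwrite('pics/s2.png',cv2.resize(q['frame'][150:270,100:260],(800,600),interpolation=cv2.INTER_CUBIC))
```

```text
0 [214.9 254.6]
10 [219.8 254.6]
20 [225.3 254.6]
30 [231.3 254.6]
40 [238.1 254.6]
180 0 23.3
180 10 25.5
180 22 28.1
187 0 18.2
187 10 20.7
187 22 23.6
213 0 -1.3
213 10 2.1
213 22 6.2
width at row190 0 32.799749038997106
width at row190 22 29.25148104760325
```

View pics/s2.png

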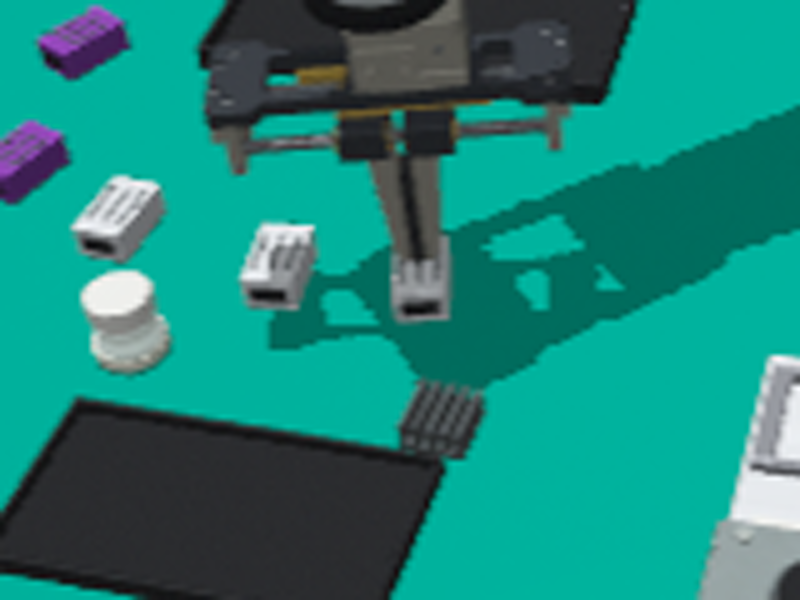

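Run:
```python
from h import *
q=ctrl.capture('scene');T=ctrl.observe()['tool_pos']
for z in(0,8,22,30,40):print(z,proj(q,[T[0],T[1],z]).round(1))
p=ctrl.capture('top')
S=[d['at'] for d in ctrl.landmark_of(q,'M1')];U=[d['at'] for d in ctrl.landmark_of(p,'M1')]
for u in S:
  for v in U:
    X=tri([(q,u),(p,v)])
    if np.hypot(*(at_z(q,u,0)-at_z(p,v,0))[:2])<30: print('tri',X.round(1),np.round(u))
```

```text
0 [207.5 185.2]
8 [205.5 184.9]
22 [202.  184.3]
30 [199.9 184. ]
40 [197.3 183.6]
tri [ 437.3 -406.1    1.6] [194. 125.]
tri [ 419.3 -487.6   18.4] [182. 106.]
tri [ 274.  -539.1  -21.6] [162. 116.]
```

Emit:
move_arm --motion '[[-1,[0,0,-10],[0,0,0]],[0.2,[0,0,-30],[0,0,0]],[0.2,[0,0,-35],[0,0,0]],[0.2,[0,0,-30],[0,0,0]],[0.2,[0,0,-15],[0,0,0]],[0.2,[0,0,0],[0,0,0]]]'

```text
time: 6.5
tool_pos: [439.9, -210.8, 133.0]
orientation: [3.133, -0.004, 0.405]
wrist_force: [-0.2, 0.2, 0.2]
gripper_width: 31.7
gripper_force: 0.0
```

Run:
```python
from h import *
import pickle
w=ctrl.capture('wrist');pickle.dump(w,open('wa.pkl','wb'))
for d in ctrl.landmark_of(w,'M1'):print(round(d['conf'],2),np.round(d['at'],1),at_z(w,d['at'],0).round(1))
pickle.dump([d['at'] for d in ctrl.landmark_of(w,'M1')],open('wal.pkl','wb'))
for o in mods(w):print(*o)
s=ctrl.observe();print(s['tool_pos'],s['gripper_width'])
```

```text
0.97 [194.5 322.4] [ 452.  -292.5    0. ]
0.72 [239.7 402.4] [ 439.3 -406.7    0. ]
0.7 [180.7 252.3] [ 435.2 -211.4    0. ]
0.59 [283.6 451.2] [ 411.6 -493.5    0. ]
0.98 [385.0, 218.0, 46.0, 30.0] [ 448.3 -397.6] [39.9 43.7] 1.4 [165. 161. 156.]
0.96 [308.0, 174.0, 41.0, 48.0] [ 452.1 -291.2] [52.2 35.1] 13.2 [178. 173. 171.]
0.89 [240.0, 159.0, 29.0, 48.0] [ 438.4 -210.1] [51.4 29.2] 23.1 [136. 129. 126.]
0.75 [448.0, 264.0, 25.0, 48.0] [ 418.3 -488. ] [64.5 26.4] 42.2 [92. 30. 65.]
0.65 [239.0, 2.0, 242.0, 113.0] [ 615.4 -241.3] [108.4 202.4] 5.0 [43. 40. 39.]
[ 436.15820453 -207.86034293  126.15342121] 47.552494632977655
```

The fingers closed just above the module: the scene view puts the tips near z≈24 while the reported z is 8. So the tips reach less far than the reported TCP says. I'll descend around the module in small steps and watch the force.

Emit:
move_arm --motion '[[0.2,[0,2,25],[0,0,0]],[0.2,[0,0,35],[0,0,0]],[0.2,[0,0,35],[0,0,0]],[0.2,[0,0,20],[0,0,0]],[0.2,[0,0,5],[0,0,0]],[0.2,[0,0,4],[0,0,0]],[0.2,[0,0,0],[0,0,0]]]'

```text
time: 7.28
tool_pos: [437.6, -210.2, 3.3]
orientation: [-3.14, 0.001, 0.405]
wrist_force: [-0.7, -0.0, 1.0]
gripper_width: 55.2
gripper_force: 0.0
```

Emit:
move_arm --motion '[[0.2,[0,0,2],[0,0,0]],[0.2,[0,0,0],[0,0,0]]]'

```text
time: 7.45
tool_pos: [438.9, -211.3, 3.0]
orientation: [3.139, -0.001, 0.405]
wrist_force: [0.8, 0.3, 0.0]
gripper_width: 55.2
gripper_force: 0.0
```

Emit:
move_arm --motion '[[0.2,[0,0,2],[0,0,0]],[0.2,[0,0,0],[0,0,0]]]'

```text
time: 7.62
tool_pos: [438.4, -210.9, 0.4]
orientation: [3.14, -0.001, 0.405]
wrist_force: [0.6, -0.1, -0.0]
gripper_width: 54.9
gripper_force: 0.0
```

Run:
```python
from h import *
w=ctrl.capture('wrist');q=ctrl.capture('scene')
a=cv2.resize(w['frame'][130:290,170:350],(450,400));b=cv2.resize(q['frame'][180:220,160:205],(350,311),interpolation=cv2.INTER_CUBIC)
c=np.zeros((400,800,3),np.uint8);c[:,:450]=a;c[:311,450:]=b;cv2.imwrite('pics/w5.png',c)
print(ctrl.grip_point_offset, [x for x in dir(ctrl) if x[0]!='_'])
```

```text
18.700000000000003 ['MotionError', 'capture', 'finish_job', 'grip_point_offset', 'landmark_of', 'observe', 'silhouettes']
```

View pics/w5.png

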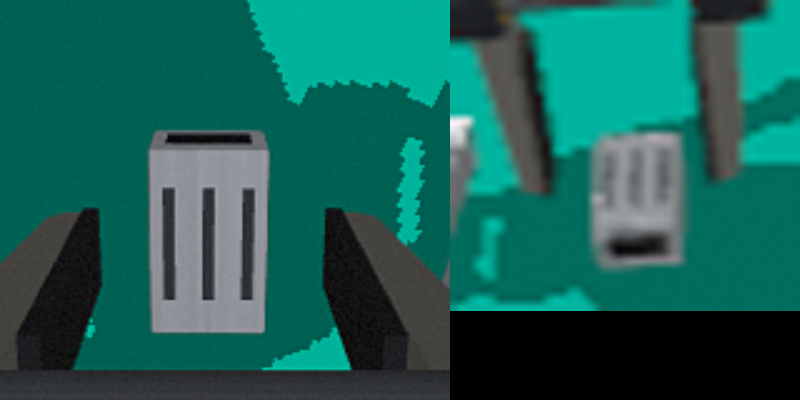

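The tips (scene right, about row 204) are still roughly 13 mm above the bench at reported z=0.4, with no contact. Continue down carefully.

Emit:
move_arm --motion '[[0.2,[0,0,2],[0,0,0]],[0.2,[0,0,2],[0,0,0]],[0.2,[0,0,0],[0,0,0]]]'

```text
time: 7.97
tool_pos: [437.7, -210.3, -4.6]
orientation: [-3.141, 0.0, 0.405]
wrist_force: [0.1, 0.7, 0.6]
gripper_width: 55.2
gripper_force: 0.0
```

Emit:
move_arm --motion '[[0.2,[0,0,2],[0,0,0]],[0.2,[0,0,1.5],[0,0,0]],[0.2,[0,0,0],[0,0,0]]]'

```text
time: 8.22
tool_pos: [437.7, -210.3, -8.1]
orientation: [-3.141, 0.0, 0.405]
wrist_force: [-0.5, -0.1, 0.2]
gripper_width: 55.5
gripper_force: 0.0
```

Emit:
move_arm --motion '[[0.2,[0,0,1.5],[0,0,0]],[0.2,[0,0,1.5],[0,0,0]],[0.2,[0,0,0],[0,0,0]]]'

```text
time: 8.47
tool_pos: [437.8, -210.4, -11.0]
orientation: [-3.141, 0.0, 0.405]
wrist_force: [-0.4, -1.0, -0.3]
gripper_width: 54.8
gripper_force: 0.0
```

Emit:
move_arm --motion '[[0.2,[0,0,1.5],[0,0,0]],[0.2,[0,0,0],[0,0,0]]]'

```text
time: 8.63
tool_pos: [437.8, -210.4, -12.4]
orientation: [-3.141, 0.0, 0.405]
wrist_force: [0.8, 0.8, -0.9]
gripper_width: 55.1
gripper_force: 0.0
```

Emit:
move_arm --motion '[[0.2,[0,0,1.5],[0,0,0]],[0.2,[0,0,0],[0,0,0]]]'

```text
time: 8.8
tool_pos: [437.9, -210.4, -13.9]
orientation: [-3.141, 0.0, 0.405]
wrist_force: [0.1, 0.3, -0.3]
gripper_width: 54.7
gripper_force: 0.0
```

Emit:
move_arm --motion '[[0.2,[0,0,1.5],[0,0,0]],[0.2,[0,0,0],[0,0,0]]]'

```text
time: 8.97
tool_pos: [437.8, -210.4, -15.4]
orientation: [-3.141, 0.0, 0.405]
wrist_force: [-0.1, -0.5, -0.6]
gripper_width: 55.1
gripper_force: 0.0
```

Run:
```python
from h import *
w=ctrl.capture('wrist');q=ctrl.capture('scene')
a=cv2.resize(w['frame'][130:290,170:350],(450,400));b=cv2.resize(q['frame'][180:220,160:205],(350,311),interpolation=cv2.INTER_CUBIC)
c=np.zeros((400,800,3),np.uint8);c[:,:450]=a;c[:311,450:]=b;cv2.imwrite('pics/w6.png',c)
s=ctrl.observe();print(s['tool_pos'],s['joint_pos'],s['joint_efforts'])
y=s['orientation'][2];v=np.array([np.sin(y),-np.cos(y),0])
for z in (0,5,10,22):
    print(z,[proj(q,np.r_[s['tool_pos'][:2],z]+v*k).round(1) for k in(-30,30)])
```

```text
[ 437.92921696 -210.48948651  -15.26244177] [-6.97380124e-01  2.02872782e-01  1.99232931e+00 -9.47723139e-06
  9.46549986e-01  4.68109453e-01] [-1.57986902e-03 -3.33284032e+01 -2.52753121e+01  6.02077274e-02
 -2.19156052e-02 -9.03423188e-05]
0 [array([206.7, 194.9]), array([208.4, 174.1])]
5 [array([205.4, 194.7]), array([207.1, 173.9])]
10 [array([204.2, 194.6]), array([205.9, 173.7])]
22 [array([201.2, 194.1]), array([202.8, 173.1])]
```

View pics/w6.png

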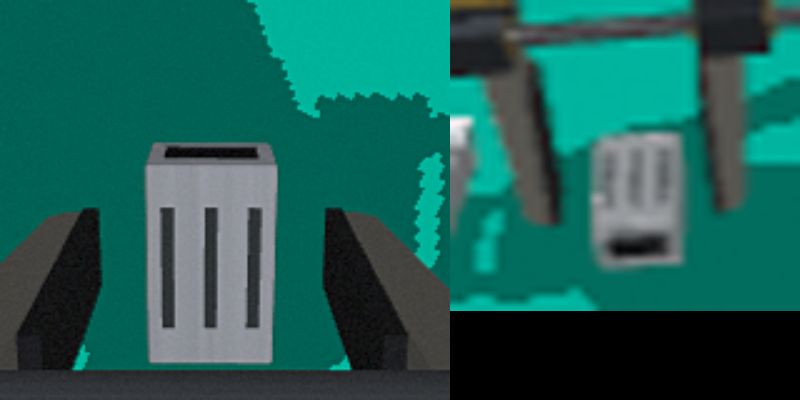

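Emit:
move_arm --motion '[[0.2,[0,0,1.5],[0,0,0]],[0.2,[0,0,0],[0,0,0]]]'

```text
time: 9.23
tool_pos: [437.9, -210.5, -16.9]
orientation: [-3.141, 0.0, 0.405]
wrist_force: [-0.4, -0.1, -0.0]
gripper_width: 55.1
gripper_force: 0.0
```

Emit:
move_arm --motion '[[0.2,[0,0,1],[0,0,0]],[0.2,[0,0,0],[0,0,0]]]'

```text
time: 9.4
tool_pos: [437.9, -210.4, -17.9]
orientation: [-3.141, 0.0, 0.405]
wrist_force: [0.5, 0.0, 0.3]
gripper_width: 55.3
gripper_force: 0.0
```

Emit:
move_arm --motion '[[0.2,[0,0,1],[0,0,0]],[0.2,[0,0,0],[0,0,0]]]'

```text
time: 9.57
tool_pos: [437.9, -210.5, -18.9]
orientation: [-3.141, 0.0, 0.405]
wrist_force: [-0.1, -0.0, 0.4]
gripper_width: 55.1
gripper_force: 0.0
```

Emit:
move_arm --motion '[[0.2,[0,0,1],[0,0,0]],[0.2,[0,0,0],[0,0,0]]]'

```text
time: 9.73
tool_pos: [437.9, -210.5, -19.9]
orientation: [-3.141, 0.0, 0.405]
wrist_force: [1.1, -0.3, 0.3]
gripper_width: 55.0
gripper_force: 0.0
```

Emit:
move_arm --motion '[[0.2,[0,0,1],[0,0,0]],[0.2,[0,0,0],[0,0,0]]]'

```text
time: 9.9
tool_pos: [437.9, -210.5, -20.8]
orientation: [-3.141, 0.0, 0.405]
wrist_force: [0.9, -0.0, 0.1]
gripper_width: 55.2
gripper_force: 0.0
```

Emit:
move_arm --motion '[[0.2,[0,0,1],[0,0,0]],[0.2,[0,0,0],[0,0,0]]]'

```text
time: 10.07
tool_pos: [437.9, -210.4, -21.9]
orientation: [-3.141, 0.0, 0.405]
wrist_force: [0.7, -1.0, 0.1]
gripper_width: 55.0
gripper_force: 0.0
```

Emit:
move_arm --motion '[[0.2,[0,0,1],[0,0,0]],[0.2,[0,0,0],[0,0,0]]]'

```text
time: 10.23
tool_pos: [437.9, -210.5, -22.9]
orientation: [-3.141, 0.0, 0.405]
wrist_force: [0.3, -0.3, -0.5]
gripper_width: 55.2
gripper_force: 0.0
```

Emit:
move_arm --motion '[[0.2,[0,0,1],[0,0,0]],[0.2,[0,0,0],[0,0,0]]]'

```text
time: 10.4
tool_pos: [437.9, -210.4, -23.8]
orientation: [-3.141, 0.0, 0.405]
wrist_force: [-0.1, 0.4, 0.2]
gripper_width: 55.0
gripper_force: 0.0
```

Run:
```python
from h import *
import pickle
w=ctrl.capture('wrist')
L=pickle.load(open('wal.pkl','rb'));wa=pickle.load(open('wa.pkl','rb'))
for d in ctrl.landmark_of(w,'M1'):
    for l in L:
        X=tri([(w,d['at']),(wa,l)])
        if np.hypot(*(at_z(w,d['at'],-20)-at_z(wa,l,-20))[:2])<15:print(X.round(1),d['conf'])
for z in(0,-20):print(z,face(w,(437,-210),z+22))
```

```text
[ 451.4 -291.7    1.3] 0.9
[ 433.  -212.6  -11.5] 0.88
0 ((np.float64(4.8703182647543874), array([ 441.6, -208.4]), array([51. , 29.6]), 22.9, 0.59), [array([ 437.3, -211. ])])
-20 ((np.float64(3.758989225842516), array([ 433.7, -211.8]), array([57.8, 33.5]), 22.9, 0.59), [array([ 437.3, -211. ])])
```

Emit:
move_arm --motion '[[0.2,[0,0,1],[0,0,0]],[0.2,[0,0,0],[0,0,0]]]'

```text
time: 10.87
tool_pos: [437.9, -210.5, -24.8]
orientation: [-3.141, 0.0, 0.405]
wrist_force: [-0.2, -0.4, -0.2]
gripper_width: 54.9
gripper_force: 0.0
```

Emit:
move_arm --motion '[[0.2,[0,0,1],[0,0,0]],[0.2,[0,0,0],[0,0,0]]]'

```text
time: 11.03
tool_pos: [437.9, -210.5, -25.9]
orientation: [-3.141, 0.0, 0.405]
wrist_force: [0.4, -0.1, -0.5]
gripper_width: 55.0
gripper_force: 0.0
```

Emit:
move_arm --motion '[[0.2,[0,0,1],[0,0,0]],[0.2,[0,0,0],[0,0,0]]]'

```text
time: 11.2
tool_pos: [438.2, -210.6, -26.4]
orientation: [3.141, -0.0, 0.405]
wrist_force: [-1.2, 0.8, 3.9]
gripper_width: 55.3
gripper_force: 2.0
```

Contact at reported z≈-26.2, so the real tips are 26 mm behind the reported TCP. I raise to tip z≈8 and grip.

Emit:
move_arm --motion '[[0.2,[0,0,-9],[0,0,0]],[0.2,[0,0,0],[0,0,0]],[-1,[0,0,0],[0,0,0]],[-1,[0,0,0],[0,0,0]],[-1,[0,0,0],[0,0,0]],[-1,[0,0,0],[0,0,0]],[-1,[0,0,0],[0,0,0]]]'

```text
time: 11.78
tool_pos: [437.8, -210.4, -17.9]
orientation: [-3.141, 0.0, 0.405]
wrist_force: [-0.5, -0.7, -0.9]
gripper_width: 29.4
gripper_force: 30.0
```

Emit:
move_arm --motion '[[-1,[0,0,-5],[0,0,0]],[-1,[0,0,-15],[0,0,0]],[-1,[0,0,-25],[0,0,0]],[-1,[0,0,-30],[0,0,0]],[-1,[0,0,-30],[0,0,0]],[-1,[0,0,-25],[0,0,0]],[-1,[0,0,0],[0,0,0]]]'

```text
time: 12.37
tool_pos: [441.2, -213.1, 118.3]
orientation: [3.132, -0.005, 0.406]
wrist_force: [0.4, -0.6, -0.3]
gripper_width: 29.9
gripper_force: 30.0
```

Emit:
move_arm --motion '[[-1,[8,-16,-30],[0,0,0]],[-1,[16,-30,-20],[0,0,0]],[-1,[18,-32,-10],[0,0,0]],[-1,[18,-32,-10],[0,0,0]],[-1,[18,-33,-8],[0,0,0]],[-1,[18,-34,0],[0,0,0]],[-1,[18,-34,0],[0,0,0]],[-1,[18,-34,0],[0,0,0]],[-1,[18,-34,0],[0,0,0]],[-1,[17,-30,0],[0,0,4]],[-1,[0,0,0],[0,0,6]],[-1,[0,0,0],[0,0,6]]]'

```text
time: 13.37
tool_pos: [468.7, 141.3, 189.1]
orientation: [-3.141, 0.002, 0.125]
wrist_force: [-0.4, -0.7, -0.6]
gripper_width: 29.8
gripper_force: 30.0
```

Emit:
move_arm --motion '[[-1,[0,0,0],[0,0,0]],[-1,[0,0,0],[0,0,0]]]'

```text
time: 13.53
tool_pos: [469.1, 139.3, 189.4]
orientation: [-3.141, 0.002, 0.129]
wrist_force: [-0.6, -0.4, -0.3]
gripper_width: 29.5
gripper_force: 30.0
```

```bash
cat >> h.py <<'E'
def fixture_fit(obs):
    """least-squares origin, yaw from (fixture xyz, observed world xy at that z)"""
    F=np.array([o[0][:2] for o in obs],float);W=np.array([o[1][:2] for o in obs],float)
    a=F-F.mean(0);b=W-W.mean(0);th=np.arctan2((a[:,0]*b[:,1]-a[:,1]*b[:,0]).sum(),(a*b).sum())
    R=np.array([[np.cos(th),-np.sin(th)],[np.sin(th),np.cos(th)]]);o=W.mean(0)-R@F.mean(0)
    return o,np.degrees(th),(W-(F@R.T+o)).round(1)
E
python3 - <<'E'
from h import *
s=ctrl.observe();print(s['tool_pos'].round(1),s['orientation'].round(3),s['gripper_width'])
w=ctrl.capture('wrist');cv2.imwrite('pics/w7.png',w['frame'])
for n,z in(('lane1',12),('knob_grip',75),('catch_tab',88)):
    for d in ctrl.landmark_of(w,n):print(n,round(d['conf'],2),np.round(d['at']),at_z(w,d['at'],z).round(1))
E
```

```text
[469.1 139.3 189.4] [-3.141e+00  2.000e-03  1.290e-01] 29.52646413417674
lane1 0.97 [166. 294.] [479.   88.9  12. ]
lane1 0.94 [166. 333.] [485.7  39.3  12. ]
lane1 0.73 [165. 253.] [474.6 141.6  12. ]
lane1 0.64 [161. 176.] [467.  240.2  12. ]
lane1 0.63 [167. 217.] [465.6 187.4  12. ]
lane1 0.45 [149. 489.] [ 532.8 -151.8   12. ]
knob_grip 0.72 [ 33. 337.] [621.8  79.7  75. ]
knob_grip 0.39 [149. 489.] [ 533.1 -101.    75. ]
catch_tab 0.72 [ 25. 224.] [611.8 185.5  88. ]
```

View pics/w7.png

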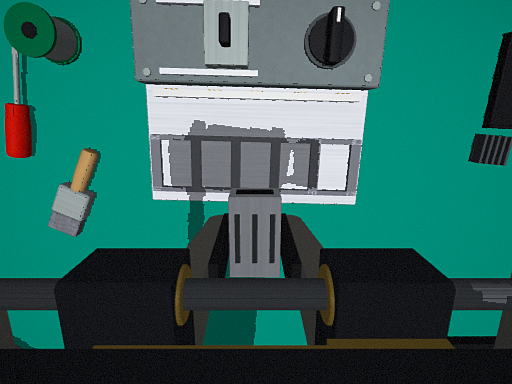

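The picture shows the fixture straight ahead, lanes at rows 160–167 and columns 176–333, knob at (33,337), catch at (25,224), and the module held between the pads. Now fit the fixture pose.

Run:
```python
from h import *
obs=[((0,-100),(485.7,39.3)),((0,-50),(479,88.9)),((0,0),(474.6,141.6)),((0,50),(465.6,187.4)),((0,100),(467,240.2)),((140,-75),(621.8,79.7)),((140,30),(611.8,185.5))]
o,th,res=fixture_fit(obs);print(o,th);print(res.tolist())
obs2=obs[:5];o2,t2,r2=fixture_fit(obs2);print(o2,t2)
# check with picture: silhouettes of fixture in wrist + in top
w=ctrl.capture('wrist')
th=np.radians(th)
def W(x,y):return o+[x*np.cos(th)-y*np.sin(th),x*np.sin(th)+y*np.cos(th)]
im=w['frame'].copy()
for k in range(5):
    for dx,dy in((-30,-19),(-30,19),(30,19),(30,-19)):
        r,c=proj(w,[*W(dx,(k-2)*50+dy),12]);cv2.circle(im,(int(round(c)),int(round(r))),1,(0,0,255),-1)
for x,y,z in((95,-135,45),(95,135,45),(115,-75,75),(165,-75,75),(127,25,88),(153,25,88),(127,35,88),(153,35,88)):
    r,c=proj(w,[*W(x,y),z]);cv2.circle(im,(int(round(c)),int(round(r))),1,(0,0,255),-1)
cv2.imwrite('pics/w8.png',cv2.resize(im[0:230,120:400],(728,598),interpolation=cv2.INTER_NEAREST))
```

```text
[474.61723446 139.70168357] 6.03515155030527
[[0.6, -1.0], [-0.9, -1.1], [-0.0, 1.9], [-3.8, -2.0], [2.9, 1.1], [0.1, -0.1], [1.1, 1.2]]
[474.38 139.48] 5.797889263359723
```

View pics/w8.png

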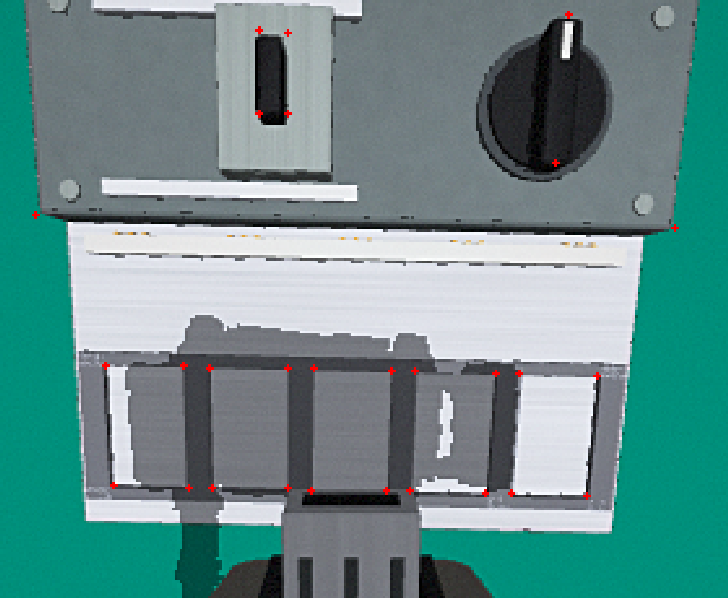

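The red overlay sits within about 1–2 mm of the lane corners, knob bar and catch tab. The fixture origin is (474.6,139.7) at yaw 6.0°. Check where the module sits in the hand.

Run:
```python
from h import *
w=ctrl.capture('wrist');s=ctrl.observe();T=s['tool_pos'];y=s['orientation'][2];u=np.array([np.cos(y),np.sin(y),0])
for k in(-27,-25,25,27):print(k,proj(w,T+u*k+[0,0,40]).round(1),proj(w,T+u*k+[0,0,18]).round(1))
g=w['frame'][180:290,255].mean(1);print(g.round().astype(int).tolist())
to((474.6,139.7,20),6.0)
```

```text
-27 [280.4 254.6] [262.3 254.5]
-25 [277.4 254.6] [259.6 254.5]
25 [195.6 254.6] [186.1 254.5]
27 [192.  254.6] [183.  254.5]
[124, 122, 122, 120, 121, 123, 122, 128, 94, 51, 4, 3, 9, 2, 75, 92, 82, 118, 118, 124, 124, 122, 118, 123, 120, 122, 120, 121, 121, 120, 124, 119, 123, 130, 59, 33, 31, 36, 42, 42, 36, 38, 37, 40, 41, 38, 37, 36, 37, 29, 40, 39, 34, 35, 38, 40, 33, 36, 36, 38, 36, 40, 40, 32, 37, 33, 36, 38, 37, 35, 35, 37, 35, 42, 35, 34, 39, 35, 30, 35, 40, 35, 28, 103, 121, 115, 117, 115, 116, 117, 120, 115, 115, 117, 115, 117, 129, 75, 35, 29, 35, 41, 38, 42, 41, 47, 43, 43, 46, 43]
pos [469.6 138.9 190.3] yaw 7.2 t 13.83 w 29.6
shift [ 5.000e+00 -1.000e-01  1.703e+02] turn z 1.2
```

Emit:
move_arm --motion '[[-1,[5,0,15],[0,0,1.2]],[-1,[0,0,30],[0,0,0]],[-1,[0,0,38],[0,0,0]],[-1,[0,0,38],[0,0,0]],[-1,[0,0,30],[0,0,0]],[-1,[0,0,20],[0,0,0]],[-1,[0,0,12],[0,0,0]],[-1,[0,0,6],[0,0,0]],[-1,[0,0,3],[0,0,0]],[-1,[0,0,0],[0,0,0]]]'

```text
time: 14.67
tool_pos: [474.8, 139.8, -1.6]
orientation: [3.142, -0.0, 0.105]
wrist_force: [0.6, -0.2, -1.0]
gripper_width: 29.8
gripper_force: 30.0
```

Run:
```python
from h import *
to((474.6,139.7,-5.4),6.0)
```

```text
pos [474.8 139.8  -1.6] yaw 6.0 t 14.67 w 29.8
shift [-0.2  0.1  3.8] turn z 0.0
```

Emit:
move_arm --motion '[[-1,[0,0,2],[0,0,0]],[-1,[0,0,2],[0,0,0]],[-1,[0,0,0],[0,0,0]]]'

```text
time: 14.92
tool_pos: [475.1, 139.9, -5.2]
orientation: [3.142, -0.001, 0.105]
wrist_force: [-0.5, 0.9, -0.5]
gripper_width: 29.3
gripper_force: 30.0
```

Emit:
move_arm --motion '[[0.2,[0,0,0],[0,0,0]],[0.2,[0,0,0],[0,0,0]],[0.2,[0,0,0],[0,0,0]],[0.2,[0,0,-15],[0,0,0]],[0.2,[0,0,-30],[0,0,0]],[0.2,[0,0,-30],[0,0,0]],[0.2,[0,0,-30],[0,0,0]],[0.2,[0,0,0],[0,0,0]],[0.2,[0,0,0],[0,0,0]]]'

```text
time: 15.67
tool_pos: [476.4, 140.0, 101.4]
orientation: [3.141, -0.005, 0.105]
wrist_force: [-1.0, -0.3, -1.0]
gripper_width: 55.1
gripper_force: 0.0
```

Run:
```python
from h import *
w=ctrl.capture('wrist');p=ctrl.capture('top');cv2.imwrite('pics/w9.png',w['frame'])
o=np.array((474.6,139.7));th=np.radians(6.03)
R=np.array([[np.cos(th),-np.sin(th)],[np.sin(th),np.cos(th)]])
for d in ctrl.landmark_of(w,'M1'):
    X=at_z(w,d['at'],12);print(round(d['conf'],2),X.round(1),'fix',(R.T@(X[:2]-o)).round(1))
for d in ctrl.silhouettes(w,'M1'):
    r=rect(w,np.array(d['region']),34);print(r,(R.T@(r[0]-o)).round(1),round(d['conf'],2))
print('top',[(round(d['conf'],2),at_z(p,d['at'],0).round(0)[:2].tolist()) for d in ctrl.landmark_of(p,'M1')])
to((448,-294,112),12.5)
```

```text
0.82 [473.6 141.7  12. ] fix [-0.8  2.1]
0.57 [483.7  42.3  12. ] fix [ -1.1 -97.8]
(array([475.9, 140. ]), array([51.4, 29.1]), 6.0) [1.3 0.2] 0.58
top [(0.67, [284.0, -520.0]), (0.66, [453.0, -280.0]), (0.56, [418.0, -498.0]), (0.5, [435.0, -407.0])]
pos [473.3 139.8  97.7] yaw 6.0 t 15.92 w 55.1
shift [-70.6 428.8 -14.3] turn z -6.5
```

Module sits in lane 3 within about 1 mm. Next: the module at about (451,-292).

Emit:
move_arm --motion '[[0.2,[-2,18,0],[0,0,0]],[0.2,[-6,38,0],[0,0,0]],[0.2,[-6,39,0],[0,0,0]],[0.2,[-6,39,0],[0,0,0]],[0.2,[-6,39,0],[0,0,0]],[0.2,[-6,39,0],[0,0,0]],[0.2,[-6,39,0],[0,0,0]],[0.2,[-6,39,0],[0,0,0]],[0.2,[-6,39,0],[0,0,0]],[0.2,[-6,39,0],[0,0,0]],[0.2,[-6,39,0],[0,0,0]],[0.2,[-6,22,0],[0,0,-6.5]]]'

```text
time: 16.92
tool_pos: [451.0, -297.4, 98.3]
orientation: [3.142, 0.001, 0.217]
wrist_force: [-0.2, -0.3, -0.4]
gripper_width: 55.3
gripper_force: 0.0
```

Emit:
move_arm --motion '[[0.2,[0,0,0],[0,0,0]],[0.2,[0,0,0],[0,0,0]],[0.2,[0,0,0],[0,0,0]]]'

```text
time: 17.17
tool_pos: [451.5, -292.5, 98.2]
orientation: [-3.139, 0.001, 0.217]
wrist_force: [0.9, -0.5, 0.1]
gripper_width: 55.1
gripper_force: 0.0
```

Run:
```python
from h import *
w=ctrl.capture('wrist')
print(face(w,(451,-292)));print(face(w,(439,-405)))
to((451,-292.5,-18),12.5)
```

```text
((np.float64(2.561249694973154), array([ 452.6, -294. ]), array([50.9, 29.7]), 12.5, 0.98), [array([ 450.8, -295.2])])
((np.float64(5.685068161420755), array([ 442.6, -400.6]), array([53.3, 37.6]), 0.6, 0.63), [array([ 438.1, -409.9])])
pos [ 452.2 -292.7   99.2] yaw 12.6 t 17.42 w 55.0
shift [ -1.1  -0.5 117.2] turn z 0.1
```

Emit:
move_arm --motion '[[0.2,[-1,1.5,15],[0,0,0]],[0.2,[0,0,35],[0,0,0]],[0.2,[0,0,35],[0,0,0]],[0.2,[0,0,20],[0,0,0]],[0.2,[0,0,12],[0,0,0]],[0.2,[0,0,0],[0,0,0]],[0.2,[0,0,0],[0,0,0]],[-1,[0,0,0],[0,0,0]],[-1,[0,0,0],[0,0,0]],[-1,[0,0,0],[0,0,0]],[-1,[0,0,0],[0,0,0]],[-1,[0,0,0],[0,0,0]]]'

```text
time: 18.42
tool_pos: [451.9, -296.0, -16.6]
orientation: [3.14, -0.001, 0.219]
wrist_force: [-0.1, 0.3, 5.5]
gripper_width: 29.8
gripper_force: 30.0
```

Emit:
move_arm --motion '[[-1,[0,0,-10],[0,0,0]],[-1,[0,0,-30],[0,0,0]],[-1,[0,0,-35],[0,0,0]],[-1,[0,0,-35],[0,0,0]],[-1,[0,0,-15],[0,0,0]],[-1,[0,0,0],[0,0,0]],[-1,[0,0,0],[0,0,0]]]'

```text
time: 19.0
tool_pos: [451.6, -295.8, 108.0]
orientation: [3.14, -0.001, 0.219]
wrist_force: [0.0, -0.5, -1.1]
gripper_width: 29.9
gripper_force: 30.0
```

```bash
cat >> h.py <<'E'
O=np.array((474.6,139.7));TH=np.radians(6.03);RF=np.array([[np.cos(TH),-np.sin(TH)],[np.sin(TH),np.cos(TH)]])
def F(x,y):return O+RF@np.array([x,y],float)
def held():
    w=ctrl.capture('wrist');s=ctrl.observe();T=s['tool_pos'];y=s['orientation'][2];u=np.array([np.cos(y),np.sin(y),0])
    print('exp rows front/back top edge',proj(w,T+u*25+[0,0,40]).round(1),proj(w,T-u*25+[0,0,40])[0].round(1))
    g=w['frame'][:,255].mean(1).astype(int);print('186-204',g[186:204].tolist(),'270-290',g[270:290].tolist())
E
python3 - <<'E'
from h import *
held();print(F(0,100));to((*F(0,100),-5.4),6.0)
E
```

```text
exp rows front/back top edge [196.  252.7] 276.9
186-204 [56, 67, 124, 44, 11, 14, 7, 6, 114, 112, 106, 148, 149, 145, 145, 148, 143, 142] 270-290 [136, 138, 137, 141, 136, 145, 115, 119, 47, 33, 43, 43, 48, 51, 52, 52, 55, 55, 59, 59]
[464.09508206 239.14670281]
pos [ 450.6 -294.9  106.3] yaw 12.5 t 19.05 w 29.4
shift [ 128.9 -518.4  111.7] turn z 6.5
```

Emit:
move_arm --motion '[[-1,[5,-18,0],[0,0,0]],[-1,[10,-38,0],[0,0,0]],[-1,[10,-40,0],[0,0,0]],[-1,[10,-40,0],[0,0,0]],[-1,[10,-40,0],[0,0,0]],[-1,[10,-40,0],[0,0,0]],[-1,[10,-40,0],[0,0,0]],[-1,[10,-40,0],[0,0,0]],[-1,[10,-40,0],[0,0,0]],[-1,[10,-40,0],[0,0,0]],[-1,[10,-40,0],[0,0,0]],[-1,[10,-40,0],[0,0,0]]]'

```text
time: 20.05
tool_pos: [462.3, 176.4, 104.8]
orientation: [-3.141, 0.005, 0.219]
wrist_force: [1.3, -1.1, -1.1]
gripper_width: 29.6
gripper_force: 30.0
```

Emit:
move_arm --motion '[[-1,[10,-40,0],[0,0,0]],[-1,[4,-22,20],[0,0,0]],[-1,[0,0,30],[0,0,6.5]],[-1,[0,0,20],[0,0,0]],[-1,[0,0,0],[0,0,0]],[-1,[0,0,0],[0,0,0]]]'

```text
time: 20.55
tool_pos: [462.1, 237.4, 34.6]
orientation: [3.141, 0.006, 0.106]
wrist_force: [0.1, 0.3, -0.3]
gripper_width: 29.5
gripper_force: 30.0
```

Run:
```python
from h import *
to((*F(0,100),-4.2),6.0);print(ctrl.observe()['gripper_force'])
```

```text
pos [462.1 237.4  34.6] yaw 6.1 t 20.55 w 29.5
shift [ 2.1 -1.5 38.8] turn z 0.1
29.99978095293045
```

Emit:
move_arm --motion '[[-1,[2,-1.5,14],[0,0,0]],[-1,[0,0,14],[0,0,0]],[-1,[0,0,7],[0,0,0]],[-1,[0,0,2],[0,0,0]],[-1,[0,0,0],[0,0,0]],[-1,[0,0,1.5],[0,0,0]],[-1,[0,0,0],[0,0,0]]]'

```text
time: 21.13
tool_pos: [467.5, 239.9, -0.4]
orientation: [-3.141, -0.001, 0.105]
wrist_force: [0.5, 1.8, -1.3]
gripper_width: 29.9
gripper_force: 30.0
```

Emit:
move_arm --motion '[[0.2,[0,0,0],[0,0,0]],[0.2,[0,0,0],[0,0,0]],[0.2,[0,0,0],[0,0,0]],[0.2,[0,0,-15],[0,0,0]],[0.2,[0,0,-30],[0,0,0]],[0.2,[0,0,-30],[0,0,0]],[0.2,[0,0,-30],[0,0,0]],[0.2,[0,0,0],[0,0,0]],[0.2,[0,0,0],[0,0,0]]]'

```text
time: 21.88
tool_pos: [468.6, 240.3, 106.1]
orientation: [-3.141, -0.005, 0.105]
wrist_force: [-0.3, 0.4, 0.4]
gripper_width: 55.1
gripper_force: 0.0
```

```bash
cat >> h.py <<'E'
def lanes():
    w=ctrl.capture('wrist')
    for d in ctrl.silhouettes(w,'M1'):
        r=rect(w,np.array(d['region']),34);f=RF.T@(r[0]-O)
        if abs(f[0])<60 and abs(f[1])<140:print('lane obj',f.round(1),r[1],r[2],round(d['conf'],2))
E
python3 - <<'E'
from h import *
lanes()
p=ctrl.capture('top');print('top',[(round(d['conf'],2),at_z(p,d['at'],0).round(0)[:2].tolist()) for d in ctrl.landmark_of(p,'M1')])
to((439,-404,98),0.5)
E
```

```text
lane obj [  4.8 100.4] [52.3 29.6] 5.5 0.91
lane obj [2.3 3.9] [54.2 36.3] 7.6 0.62
top [(0.7, [425.0, -496.0]), (0.64, [466.0, 148.0]), (0.59, [280.0, -536.0]), (0.53, [442.0, -398.0])]
pos [465.4 239.5 102.1] yaw 6.0 t 22.08 w 54.9
shift [-93.8 637.1   4.1] turn z 5.5
```

Emit:
move_arm --motion '[[0.2,[-3,18,0],[0,0,0]],[0.2,[-5,38,0],[0,0,0]],[0.2,[-6,40,0],[0,0,0]],[0.2,[-6,40,0],[0,0,0]],[0.2,[-6,40,0],[0,0,0]],[0.2,[-6,40,0],[0,0,0]],[0.2,[-6,40,0],[0,0,0]],[0.2,[-6,40,0],[0,0,0]],[0.2,[-6,40,0],[0,0,0]],[0.2,[-6,40,0],[0,0,0]],[0.2,[-6,40,0],[0,0,0]],[0.2,[-6,40,0],[0,0,0]]]'

```text
time: 23.08
tool_pos: [445.6, -222.2, 102.4]
orientation: [-3.14, 0.002, 0.105]
wrist_force: [0.8, 0.3, -0.3]
gripper_width: 55.1
gripper_force: 0.0
```

Emit:
move_arm --motion '[[0.2,[-6,40,0],[0,0,0]],[0.2,[-6,40,0],[0,0,0]],[0.2,[-6,40,0],[0,0,0]],[0.2,[-6,38,0],[0,0,0]],[0.2,[-2,23,0],[0,0,5.5]],[0.2,[0,0,0],[0,0,0]],[0.2,[0,0,0],[0,0,0]],[0.2,[0,0,0],[0,0,0]]]'

```text
time: 23.75
tool_pos: [439.7, -401.9, 102.4]
orientation: [-3.139, 0.001, 0.011]
wrist_force: [0.4, -0.4, 0.2]
gripper_width: 54.8
gripper_force: 0.0
```

Run:
```python
from h import *
w=ctrl.capture('wrist')
for o in mods(w):print(*o)
print(face(w,(439,-405)))
to((439,-405,-17.5),0.5)
```

```text
0.61 [325.0, 188.0, 41.0, 53.0] [ 413.4 -489.6] [36.1 52.2] 76.1 [134.  52.  98.]
0.6 [242.0, 159.0, 35.0, 52.0] [ 441.9 -405.5] [52.5 29.5] 0.6 [124. 117. 114.]
((np.float64(2.94278779391241), array([ 441.9, -405.5]), array([52.5, 29.5]), 0.6, 0.6), [array([ 438.8, -404.8])])
pos [ 440.4 -402.2  103.6] yaw 0.6 t 23.95 w 55.1
shift [ -1.4   2.8 121.1] turn z 0.1
```

Emit:
move_arm --motion '[[0.2,[0.5,3,15],[0,0,0]],[0.2,[0,0,35],[0,0,0]],[0.2,[0,0,35],[0,0,0]],[0.2,[0,0,20],[0,0,0]],[0.2,[0,0,12],[0,0,0]],[0.2,[0,0,4],[0,0,0]],[0.2,[0,0,0],[0,0,0]],[0.2,[0,0,0],[0,0,0]]]'

```text
time: 24.62
tool_pos: [441.6, -407.5, -15.6]
orientation: [3.139, -0.002, 0.01]
wrist_force: [0.4, -0.3, 0.3]
gripper_width: 55.3
gripper_force: 0.0
```

Emit:
move_arm --motion '[[-1,[0,0,0],[0,0,0]],[-1,[0,0,0],[0,0,0]],[-1,[0,0,0],[0,0,0]],[-1,[0,0,0],[0,0,0]],[-1,[0,0,0],[0,0,0]]]'

```text
time: 25.03
tool_pos: [441.0, -406.9, -16.4]
orientation: [3.141, -0.001, 0.009]
wrist_force: [-0.1, 0.7, 3.2]
gripper_width: 29.7
gripper_force: 30.0
```

Emit:
move_arm --motion '[[-1,[0,0,-10],[0,0,0]],[-1,[0,0,-30],[0,0,0]],[-1,[0,0,-35],[0,0,0]],[-1,[0,0,-35],[0,0,0]],[-1,[0,0,-15],[0,0,0]],[-1,[0,0,0],[0,0,0]],[-1,[0,0,0],[0,0,0]]]'

```text
time: 25.62
tool_pos: [440.8, -406.9, 108.5]
orientation: [3.14, -0.001, 0.009]
wrist_force: [-0.0, -0.6, -2.1]
gripper_width: 29.7
gripper_force: 30.0
```

Run:
```python
from h import *
held();print(F(0,-100));to((*F(0,-100),100),6.0)
```

```text
exp rows front/back top edge [196.  252.7] 276.9
186-204 [57, 92, 96, 10, 13, 8, 7, 63, 111, 99, 136, 143, 143, 143, 144, 146, 145, 145] 270-290 [139, 136, 134, 136, 137, 132, 107, 119, 45, 36, 44, 46, 43, 51, 47, 55, 51, 50, 59, 55]
[485.10491794  40.25329719]
pos [ 440.  -405.8  106.6] yaw 0.5 t 25.67 w 29.6
shift [  49.2 -445.6    6.6] turn z -5.5
```

Emit:
move_arm --motion '[[-1,[2,-18,0],[0,0,0]],[-1,[4,-37,0],[0,0,0]],[-1,[4,-40,0],[0,0,0]],[-1,[5,-40,0],[0,0,0]],[-1,[5,-40,0],[0,0,0]],[-1,[5,-40,0],[0,0,0]],[-1,[5,-40,0],[0,0,0]],[-1,[5,-40,0],[0,0,0]],[-1,[5,-40,0],[0,0,0]],[-1,[4,-40,0],[0,0,0]],[-1,[4,-40,0],[0,0,0]],[-1,[1,-31,0],[0,0,-5.5]]]'

```text
time: 26.67
tool_pos: [483.4, 43.0, 105.3]
orientation: [-3.14, 0.004, 0.107]
wrist_force: [0.8, -0.1, -0.6]
gripper_width: 29.7
gripper_force: 30.0
```

Emit:
move_arm --motion '[[-1,[0,0,0],[0,0,0]],[-1,[0,0,0],[0,0,0]],[-1,[0,0,0],[0,0,0]]]'

```text
time: 26.92
tool_pos: [484.3, 39.6, 106.1]
orientation: [-3.141, 0.003, 0.105]
wrist_force: [-0.5, 0.1, -2.6]
gripper_width: 29.6
gripper_force: 30.0
```

Run:
```python
from h import *
lanes();held();to((*F(0,-100),-4.2),6.0)
w=ctrl.capture('wrist');cv2.imwrite('pics/w10.png',cv2.resize(w['frame'][60:260,60:320],(780,600)))
```

```text
lane obj [ 1.6 -3.6] [52.4 35.6] 5.1 0.96
lane obj [ -44.1 -100.7] [92.8 51.3] 6.0 0.67
lane obj [ 4.2 92.4] [51.  43.4] 6.5 0.66
exp rows front/back top edge [195.5 254.9] 277.4
186-204 [129, 117, 73, 14, 8, 1, 9, 52, 95, 87, 115, 124, 124, 121, 122, 121, 121, 120] 270-290 [118, 117, 115, 117, 118, 120, 53, 51, 31, 35, 37, 38, 41, 34, 43, 44, 41, 43, 49, 48]
pos [485.2  38.7 107.2] yaw 5.9 t 27.07 w 29.7
shift [ 1.000e-01 -1.500e+00  1.114e+02] turn z -0.1
```

View pics/w10.png

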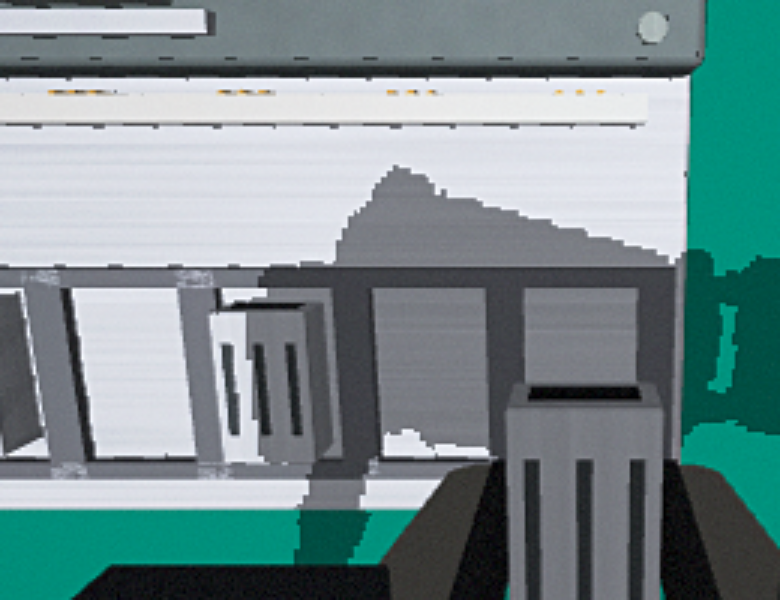

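Lane 3's module lies within its ribs and the held module is over lane 1. Lower it, letting the arm settle longer.

Emit:
move_arm --motion '[[-1,[0,-1.5,15],[0,0,0]],[-1,[0,0,30],[0,0,0]],[-1,[0,0,30],[0,0,0]],[-1,[0,0,17],[0,0,0]],[-1,[0,0,8],[0,0,0]],[-1,[0,0,3],[0,0,0]],[-1,[0,0,0],[0,0,0]],[-1,[0,0,0],[0,0,0]]]'

```text
time: 27.78
tool_pos: [486.7, 40.9, 6.1]
orientation: [3.141, -0.002, 0.105]
wrist_force: [0.3, 0.9, -1.6]
gripper_width: 29.9
gripper_force: 30.0
```

Run:
```python
from h import *
to((*F(0,-100),-4.2),6.0)
```

```text
pos [486.7  40.9   6.1] yaw 6.0 t 27.78 w 29.9
shift [-1.6  0.5 10.3] turn z -0.0
```

Emit:
move_arm --motion '[[-1,[0,0,4],[0,0,0]],[-1,[-1,0,3],[0,0,0]],[-1,[0,0,2],[0,0,0]],[-1,[0,0,0],[0,0,0]],[-1,[0,0,0],[0,0,0]]]'

```text
time: 28.2
tool_pos: [484.4, 41.3, -4.2]
orientation: [-3.142, 0.0, 0.105]
wrist_force: [-0.1, 0.2, -0.9]
gripper_width: 29.3
gripper_force: 30.0
```

Emit:
move_arm --motion '[[0.2,[0,0,0],[0,0,0]],[0.2,[0,0,0],[0,0,0]],[0.2,[0,0,0],[0,0,0]],[0.2,[0,0,-15],[0,0,0]],[0.2,[0,0,-30],[0,0,0]],[0.2,[0,0,-30],[0,0,0]],[0.2,[0,0,-35],[0,0,0]],[0.2,[0,-20,-35],[0,0,0]],[0.2,[0,-40,0],[0,0,0]],[0.2,[0,-25,0],[0,0,0]],[0.2,[0,0,0],[0,0,0]],[0.2,[0,0,0],[0,0,0]]]'

```text
time: 29.2
tool_pos: [475.3, 126.6, 140.9]
orientation: [3.141, -0.0, 0.108]
wrist_force: [-0.0, -0.3, 0.3]
gripper_width: 55.3
gripper_force: 0.0
```

Run:
```python
from h import *
lanes();to((*F(140,-75),60),6.0)
w=ctrl.capture('wrist');im=w['frame'].copy();cv2.imwrite('pics/w11.png',cv2.resize(im[20:240,130:420],(790,600)))
```

```text
lane obj [ 4.3 96.4] [51.4 35.7] 6.0 0.78
lane obj [  0.5 -96.6] [53.9 35. ] 6.0 0.64
lane obj [1.3 0.1] [51.6 29.7] 6.2 0.62
pos [475.4 125.2 140.5] yaw 6.0 t 29.3 w 55.3
shift [140.7  60.5  80.5] turn z 0.0
```

View pics/w11.png

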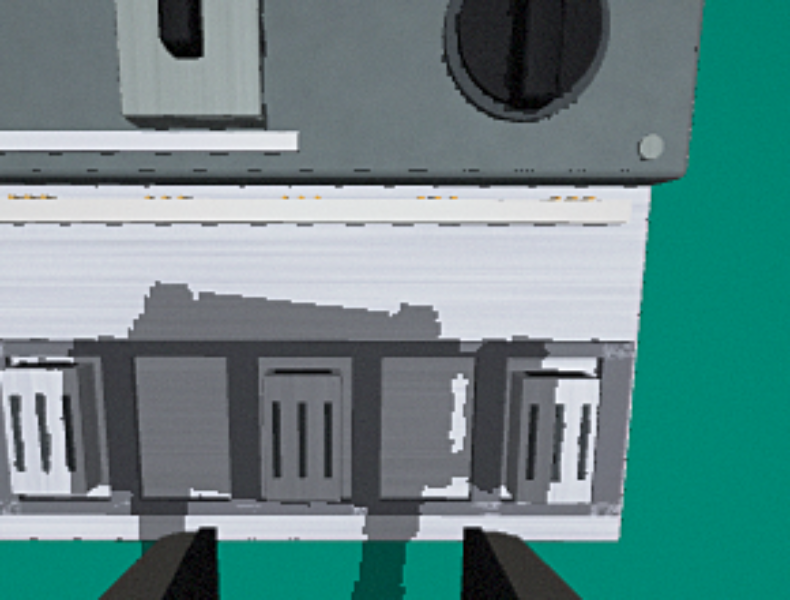

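All three modules lie flat inside lanes 1, 3 and 5. Now over to the knob.

Emit:
move_arm --motion '[[0.2,[15,6,0],[0,0,0]],[0.2,[30,13,0],[0,0,0]],[0.2,[33,15,0],[0,0,0]],[0.2,[33,15,10],[0,0,0]],[0.2,[20,8,20],[0,0,0]],[0.2,[10,3,0],[0,0,0]],[0.2,[0,0,0],[0,0,0]],[0.2,[0,0,0],[0,0,0]],[0.2,[0,0,0],[0,0,0]]]'

```text
time: 30.1
tool_pos: [621.7, 80.6, 111.2]
orientation: [3.142, -0.0, 0.105]
wrist_force: [0.8, -0.0, 0.3]
gripper_width: 55.3
gripper_force: 0.0
```

Run:
```python
from h import *
w=ctrl.capture('wrist');cv2.imwrite('pics/w12.png',w['frame'])
print(F(140,-75),[ (round(d['conf'],2),at_z(w,d['at'],75).round(1)) for d in ctrl.landmark_of(w,'knob_grip')])
for d in ctrl.silhouettes(w,'knob_grip'):print(d['extent'],d['conf'],rect(w,np.array(d['region']),75))
print([ (round(d['conf'],2),at_z(w,d['at'],88).round(1)) for d in ctrl.landmark_of(w,'catch_tab')],F(140,30))
to((*F(140,-75),34),6.0)
# bar yaw from dark pixels near the knob
y=ctrl.observe()['orientation'][2]
```

```text
[621.70407238  79.82185801] [(0.83, array([621.4,  80.7,  75. ]))]
[(0.68, array([611.3, 185.6,  88. ]))] [610.67390855 184.24089595]
pos [621.8  81.2 111.6] yaw 6.0 t 30.3 w 55.1
shift [-0.2  1.3 77.6] turn z 0.0
```

Emit:
move_arm --motion '[[0.2,[0,0.7,15],[0,0,0]],[0.2,[0,0,30],[0,0,0]],[0.2,[0,0,20],[0,0,0]],[0.2,[0,0,9],[0,0,0]],[0.2,[0,0,3],[0,0,0]],[0.2,[0,0,0],[0,0,0]],[0.2,[0,0,0],[0,0,0]],[0.2,[0,0,0],[0,0,0]]]'

```text
time: 30.97
tool_pos: [623.5, 80.2, 35.8]
orientation: [3.141, -0.003, 0.105]
wrist_force: [-0.6, -1.3, 0.7]
gripper_width: 55.1
gripper_force: 0.0
```

Emit:
move_arm --motion '[[-1,[0,0,0],[0,0,0]],[-1,[0,0,0],[0,0,0]],[-1,[0,0,0],[0,0,0]],[-1,[0,0,0],[0,0,0]],[-1,[0,0,0],[0,0,0]],[-1,[0,0,0],[0,0,0]],[-1,[0,0,0],[0,0,0]]]'

```text
time: 31.55
tool_pos: [622.2, 79.3, 33.8]
orientation: [3.14, -0.0, 0.105]
wrist_force: [-1.0, 1.6, -0.7]
gripper_width: 12.0
gripper_force: 30.0
```

Gripped the 12 mm bar. Turn clockwise (positive about tool z).

Emit:
move_arm --motion '[[-1,[0,0,0],[0,0,4]],[-1,[0,0,0],[0,0,6]],[-1,[0,0,0],[0,0,6]],[-1,[0,0,0],[0,0,6]],[-1,[0,0,0],[0,0,6]],[-1,[0,0,0],[0,0,6]],[-1,[0,0,0],[0,0,6]]]'

```text
time: 32.13
tool_pos: [622.0, 78.8, 33.8]
orientation: [3.139, -0.001, -0.598]
wrist_force: [-0.4, -5.0, 0.2]
gripper_width: 11.8
gripper_force: 30.0
```

Emit:
move_arm --motion '[[-1,[0,0,0],[0,0,6]],[-1,[0,0,0],[0,0,6]],[-1,[0,0,0],[0,0,6]],[-1,[0,0,0],[0,0,6]],[-1,[0,0,0],[0,0,4]],[-1,[0,0,0],[0,0,2]],[-1,[0,0,0],[0,0,0]],[-1,[0,0,0],[0,0,0]]]'

```text
time: 32.8
tool_pos: [621.7, 78.5, 33.8]
orientation: [3.139, -0.002, -1.116]
wrist_force: [-2.1, -4.9, 0.8]
gripper_width: 11.9
gripper_force: 30.1
```

Run:
```python
from h import *
s=ctrl.observe();to((622,79.5,34),6-68.75);print(s['torque'],s['wrist_force'],s['joint_pos'][5])
```

```text
pos [621.7  78.5  33.8] yaw -63.9 t 32.8 w 11.9
shift [-0.7 -0.7 -0.2] turn z -1.2
[-0.84754309  0.24102221  0.33397926] [-2.07110204 -4.89128698  0.84554532] 2.622758763264401
```

Turned 69.9° with 0.33 N m against the stop. Release, rise and turn back, heading for the catch tab.

Emit:
move_arm --motion '[[-0.4,[0,0,0],[0,0,0]],[-0.2,[0,0,0],[0,0,0]],[0,[0,0,0],[0,0,0]],[0,[0,0,0],[0,0,0]],[0,[0,0,-15],[0,0,0]],[0,[0,0,-30],[0,0,0]],[0,[0,0,-25],[0,0,-7]],[0,[0,0,0],[0,0,-7]],[0,[0,0,0],[0,0,-7]],[0,[0,0,0],[0,0,-7]],[0,[0,0,0],[0,0,-7]],[0,[0,0,0],[0,0,-7]]]'

```text
time: 33.8
tool_pos: [622.1, 80.5, 103.8]
orientation: [-3.141, -0.0, -0.377]
wrist_force: [0.2, -0.4, -0.5]
gripper_width: 45.9
gripper_force: 0.0
```

Emit:
move_arm --motion '[[0,[0,0,0],[0,0,-7]],[0,[0,0,0],[0,0,-7]],[0,[0,0,0],[0,0,-7]],[0,[0,0,0],[0,0,-7]],[0,[0,0,0],[0,0,0]],[0,[0,0,0],[0,0,0]]]'

```text
time: 34.3
tool_pos: [622.1, 80.4, 103.8]
orientation: [-3.141, -0.0, 0.102]
wrist_force: [-0.1, -0.1, 0.0]
gripper_width: 46.0
gripper_force: 0.0
```

```bash
cat >> h.py <<'E'
def knob():
    w=ctrl.capture('wrist');T=F(140,-75)
    m=(w['frame'].max(2)<38).astype(np.uint8)
    c,r=proj(w,[*T,75])[::-1];yy,xx=np.mgrid[:384,:512];m[(xx-c)**2+(yy-r)**2>60**2]=0
    print('knob landmark',[(round(d['conf'],2),at_z(w,d['at'],75).round(1)) for d in ctrl.landmark_of(w,'knob_grip')])
    cv2.imwrite('pics/k.png',w['frame'])
    return w
E
python3 - <<'E'
from h import *
w=knob();print('tab',[(round(d['conf'],2),at_z(w,d['at'],88).round(1)) for d in ctrl.landmark_of(w,'catch_tab')])
print(F(140,30));to((*F(140,30),48),6.0)
E
```

```text
knob landmark [(0.77, array([624.9,  79.2,  75. ]))]
tab [(0.24, array([537.2,  90.9,  88. ]))]
[610.67390855 184.24089595]
pos [622.1  80.3 103.8] yaw 5.9 t 34.45 w 45.9
shift [  -0.7 -104.5   55.8] turn z -0.1
```

Emit:
move_arm --motion '[[0,[0,-15,0],[0,0,0]],[0,[0,-30,0],[0,0,0]],[0,[0,-33,0],[0,0,0]],[0,[0,-20,0],[0,0,0]],[0,[0,-6,0],[0,0,0]],[0,[0,0,0],[0,0,0]],[0,[0,0,0],[0,0,0]],[0,[0,0,0],[0,0,0]]]'

```text
time: 35.12
tool_pos: [611.4, 182.6, 103.8]
orientation: [3.141, -0.0, 0.104]
wrist_force: [-0.2, -0.3, 0.6]
gripper_width: 46.1
gripper_force: 0.0
```

Run:
```python
from h import *
w=ctrl.capture('wrist');y=ctrl.observe()
L=[at_z(w,d['at'],88) for d in ctrl.landmark_of(w,'catch_tab')];print('tab',L,[(RF.T@(l[:2]-O)).round(1) for l in L])
to((*F(140,30),48),6.0)
# knob bar angle: dark pixels mapped to z=75 around knob axis
M=(w['frame'].max(2)<45)
ys,xs=np.nonzero(M);P=np.array([at_z(w,(a,b),75)[:2] for a,b in zip(ys,xs)]);f=(P-O)@RF
k=np.hypot(f[:,0]-140,f[:,1]+75)<40;q=f[k];print(k.sum(),q.mean(0));u,s,v=np.linalg.svd(q-q.mean(0),full_matrices=False);print(s/np.sqrt(len(q)),np.degrees(np.arctan2(v[0,1],v[0,0])))
```

```text
tab [array([611.29112512, 186.57131229,  88.        ])] [array([140.9,  32.3])]
pos [611.5 182.4 103.8] yaw 5.9 t 35.22 w 46.0
shift [-0.6 -1.9 55.8] turn z -0.1
2378 [146.30456811 -66.25058473]
[12.8291642  11.22131951] -94.68845120739432
```

Emit:
move_arm --motion '[[0,[-0.5,-2.5,15],[0,0,0]],[0,[0,0,22],[0,0,0]],[0,[0,0,14],[0,0,0]],[0,[0,0,5],[0,0,0]],[0,[0,0,0],[0,0,0]],[0,[0,0,0],[0,0,0]],[-1,[0,0,0],[0,0,0]],[-1,[0,0,0],[0,0,0]],[-1,[0,0,0],[0,0,0]],[-1,[0,0,0],[0,0,0]],[-1,[0,0,0],[0,0,0]],[-1,[0,0,0],[0,0,0]]]'

```text
time: 36.22
tool_pos: [610.6, 186.1, 48.1]
orientation: [-3.142, -0.0, 0.105]
wrist_force: [0.0, -1.0, 0.8]
gripper_width: 9.5
gripper_force: 30.0
```

Run:
```python
from h import *
to((*F(140,30),48),6.0);s=ctrl.observe();print((RF.T@(s['tool_pos'][:2]-O)).round(1),s['wrist_force'],s['gripper_force'])
```

```text
pos [610.6 186.1  48.1] yaw 6.0 t 36.22 w 9.5
shift [-0.1  1.9  0.1] turn z 0.0
[140.1  31.9] [ 0.04422402 -1.0111803   0.83574241] 30.000308454036713
```

Emit:
move_arm --motion '[[-1,[0,-4,0],[0,0,0]],[-1,[0,-8,0],[0,0,0]],[-1,[0,-10,0],[0,0,0]],[-1,[0,-10,0],[0,0,0]],[-1,[0,-8,0],[0,0,0]],[-1,[0,-4,0],[0,0,0]],[-1,[0,-2.5,0],[0,0,0]],[-1,[0,0,0],[0,0,0]],[-1,[0,0,0],[0,0,0]]]'

```text
time: 36.97
tool_pos: [606.2, 228.6, 48.1]
orientation: [3.134, 0.0, 0.106]
wrist_force: [0.4, -14.6, 4.1]
gripper_width: 9.4
gripper_force: 30.0
```

Run:
```python
from h import *
s=ctrl.observe();print((RF.T@(s['tool_pos'][:2]-O)).round(1),s['wrist_force'],s['gripper_force'],s['gripper_width'])
```

```text
[140.2  74.6] [  0.37519218 -14.63851118   4.07326957] 30.01116782426834 9.381796634987426
```

Emit:
move_arm --motion '[[-1,[0,-1.5,0],[0,0,0]],[-1,[0,-1.5,0],[0,0,0]],[-1,[0,0,0],[0,0,0]],[-1,[0,0,0],[0,0,0]]]'

```text
time: 37.3
tool_pos: [606.2, 228.6, 48.0]
orientation: [3.13, 0.001, 0.105]
wrist_force: [-0.1, -23.8, 4.8]
gripper_width: 9.4
gripper_force: 30.0
```

Run:
```python
from h import *
s=ctrl.observe();print((RF.T@(s['tool_pos'][:2]-O)).round(1),s['wrist_force'],s['orientation'],s['gripper_width'])
```

```text
[140.2  74.6] [ -0.10901216 -23.84403574   4.81904048] [3.12954195e+00 1.30939858e-03 1.05450068e-01] 9.387980778634317
```

Hard stop: more push gives 24 N with no travel, so the catch is fully open. Relax, release, rise, and look at the button.

Emit:
move_arm --motion '[[-1,[0,3,0],[0,0,0]],[-1,[0,0,0],[0,0,0]],[-0.3,[0,0,0],[0,0,0]],[-0.3,[0,0,0],[0,0,0]],[-0.3,[0,0,0],[0,0,0]],[-0.3,[0,0,-15],[0,0,0]],[-0.3,[0,0,-25],[0,0,0]],[-0.3,[0,20,-20],[0,0,0]],[-1,[0,22,0],[0,0,0]],[-1,[0,7,0],[0,0,0]],[-1,[0,0,0],[0,0,0]],[-1,[0,0,0],[0,0,0]]]'

```text
time: 38.3
tool_pos: [609.6, 184.3, 106.5]
orientation: [-3.141, 0.002, 0.105]
wrist_force: [-0.3, -0.1, -0.3]
gripper_width: 7.6
gripper_force: 0.0
```

Run:
```python
from h import *
w=ctrl.capture('wrist');cv2.imwrite('pics/b.png',w['frame'])
for n,z in(('catch_tab',88),('button_top',61)):
    print(n,[(round(d['conf'],2),(RF.T@(at_z(w,d['at'],z)[:2]-O)).round(1)) for d in ctrl.landmark_of(w,n)])
s=ctrl.observe();print((RF.T@(s['tool_pos'][:2]-O)).round(1),s['tool_pos'])
```

```text
catch_tab [(0.82, array([140.9,  73.7]))]
button_top [(0.62, array([139.2,  28.7]))]
[139.1  30.6] [609.74990913 184.75056705 106.70231608]
```

Emit:
move_arm --motion '[[-1,[0.5,2.5,15],[0,0,0]],[-1,[0,0,25],[0,0,0]],[-1,[0,0,16],[0,0,0]],[-1,[0,0,8],[0,0,0]],[-1,[0,0,3],[0,0,0]],[-1,[0,0,0],[0,0,0]],[-1,[0,0,0],[0,0,0]]]'

```text
time: 39.03
tool_pos: [612.1, 181.6, 41.8]
orientation: [-3.142, -0.002, 0.105]
wrist_force: [0.4, -0.4, -0.6]
gripper_width: 0.7
gripper_force: 0.0
```

Emit:
move_arm --motion '[[-1,[0,0,3],[0,0,0]],[-1,[0,0,3],[0,0,0]],[-1,[0,0,3],[0,0,0]],[-1,[0,0,2],[0,0,0]],[-1,[0,0,0],[0,0,0]],[-1,[0,0,0],[0,0,0]]]'

```text
time: 39.53
tool_pos: [612.3, 181.3, 30.6]
orientation: [-3.141, -0.002, 0.105]
wrist_force: [0.8, 1.3, 2.3]
gripper_width: 0.3
gripper_force: 1.7
```

Emit:
move_arm --motion '[[-1,[0,0,2],[0,0,0]],[-1,[0,0,2],[0,0,0]],[-1,[0,0,0],[0,0,0]],[-1,[0,0,0],[0,0,0]]]'

```text
time: 39.87
tool_pos: [612.3, 181.3, 28.4]
orientation: [3.141, -0.002, 0.105]
wrist_force: [-4.0, 0.1, 14.3]
gripper_width: 0.7
gripper_force: 7.5
```

Emit:
move_arm --motion '[[-1,[0,0,1.5],[0,0,0]],[-1,[0,0,1.5],[0,0,0]],[-1,[0,0,0],[0,0,0]],[-1,[0,0,0],[0,0,0]],[-1,[0,0,0],[0,0,0]],[-1,[0,0,0],[0,0,0]]]'

```text
time: 40.37
tool_pos: [612.5, 181.3, 28.1]
orientation: [3.141, -0.001, 0.106]
wrist_force: [-11.6, -2.0, 29.3]
gripper_width: 0.4
gripper_force: 14.9
```

Bottomed at z≈28 with 29 N. Hold a little longer, then go back to the tab.

Emit:
move_arm --motion '[[-1,[0,0,-1],[0,0,0]],[-1,[0,0,0],[0,0,0]],[-1,[0,0,0],[0,0,0]],[-1,[0,0,0],[0,0,0]],[-1,[0,0,0],[0,0,0]],[-1,[0,0,-15],[0,0,0]],[-1,[0,0,-30],[0,0,0]],[-1,[0,0,-32],[0,0,0]],[0,[0,-20,0],[0,0,0]],[0,[0,-20,0],[0,0,0]],[0,[0,-6,0],[0,0,0]],[0,[0,0,0],[0,0,0]]]'

```text
time: 41.37
tool_pos: [605.3, 227.9, 99.6]
orientation: [3.141, 0.002, 0.107]
wrist_force: [-1.0, -0.1, -0.5]
gripper_width: 24.9
gripper_force: 0.0
```

Emit:
move_arm --motion '[[0,[0,0,0],[0,0,0]],[0,[0,0,0],[0,0,0]]]'

```text
time: 41.53
tool_pos: [606.1, 225.9, 99.8]
orientation: [3.141, 0.002, 0.105]
wrist_force: [-0.1, -0.0, -0.1]
gripper_width: 38.5
gripper_force: 0.0
```

Run:
```python
from h import *
w=ctrl.capture('wrist')
for n,z in(('catch_tab',88),('button_top',61)):
    print(n,[(round(d['conf'],2),(RF.T@(at_z(w,d['at'],z)[:2]-O)).round(1)) for d in ctrl.landmark_of(w,n)])
s=ctrl.observe();print((RF.T@(s['tool_pos'][:2]-O)).round(1),s['tool_pos'],s['gripper_width'])
```

```text
catch_tab [(0.87, array([139.5,  72.2]))]
button_top [(0.94, array([139.2,  31. ]))]
[140.3  72. ] [606.58406721 226.0274194  100.42545599] 46.00636334139578
```

Emit:
move_arm --motion '[[0,[0,-1.5,15],[0,0,0]],[0,[0,0,20],[0,0,0]],[0,[0,0,12],[0,0,0]],[0,[0,0,5],[0,0,0]],[0,[0,0,0],[0,0,0]],[0,[0,0,0],[0,0,0]],[-1,[0,0,0],[0,0,0]],[-1,[0,0,0],[0,0,0]],[-1,[0,0,0],[0,0,0]],[-1,[0,0,0],[0,0,0]],[-1,[0,0,0],[0,0,0]],[-1,[0,0,0],[0,0,0]]]'

```text
time: 42.68
tool_pos: [606.6, 228.5, 49.1]
orientation: [-3.142, -0.0, 0.105]
wrist_force: [-1.3, 0.2, 0.5]
gripper_width: 9.6
gripper_force: 30.0
```

Emit:
move_arm --motion '[[-1,[0,4,0],[0,0,0]],[-1,[0,8,0],[0,0,0]],[-1,[0,10,0],[0,0,0]],[-1,[0,10,0],[0,0,0]],[-1,[0,8,0],[0,0,0]],[-1,[0,4,0],[0,0,0]],[-1,[0,2.5,0],[0,0,0]],[-1,[0,0,0],[0,0,0]],[-1,[0,0,0],[0,0,0]]]'

```text
time: 43.43
tool_pos: [611.2, 183.7, 49.0]
orientation: [-3.138, -0.0, 0.105]
wrist_force: [-0.6, 8.1, 2.4]
gripper_width: 9.5
gripper_force: 30.0
```

Run:
```python
from h import *
s=ctrl.observe();print((RF.T@(s['tool_pos'][:2]-O)).round(1),s['wrist_force'],s['orientation'],s['gripper_width'])
```

```text
[140.5  29.4] [-0.58359041  8.08546657  2.39063347] [-3.13803661e+00 -4.52392976e-04  1.04536870e-01] 9.481631887200743
```

Catch back at its stop (45 mm travel, 8 N). Now turn the knob back.

Emit:
move_arm --motion '[[-1,[0,-1.5,0],[0,0,0]],[0,[0,0,0],[0,0,0]],[0,[0,0,0],[0,0,0]],[0,[0,0,0],[0,0,0]],[0,[0,0,-15],[0,0,0]],[0,[0,0,-25],[0,0,0]],[0,[0,18,-20],[0,0,0]],[0,[0,30,0],[0,0,0]],[0,[0,33,0],[0,0,0]],[0,[0,18,0],[0,0,0]],[0,[0,6,0],[0,0,0]],[0,[0,0,0],[0,0,7]]]'

```text
time: 44.43
tool_pos: [622.2, 77.5, 108.5]
orientation: [3.141, 0.0, -0.02]
wrist_force: [0.2, 0.2, -0.1]
gripper_width: 46.1
gripper_force: 0.0
```

Emit:
move_arm --motion '[[0,[0,0,0],[0,0,7]],[0,[0,0,0],[0,0,7]],[0,[0,0,0],[0,0,7]],[0,[0,0,0],[0,0,7]],[0,[0,0,0],[0,0,7]],[0,[0,0,0],[0,0,7]],[0,[0,0,0],[0,0,7]],[0,[0,0,0],[0,0,7]],[0,[0,0,0],[0,0,6]],[0,[0,0,0],[0,0,0]],[0,[0,0,0],[0,0,0]]]'

```text
time: 45.35
tool_pos: [621.9, 79.8, 108.5]
orientation: [3.141, 0.0, -1.096]
wrist_force: [1.0, 0.0, 0.2]
gripper_width: 45.8
gripper_force: 0.0
```

Run:
```python
from h import *
w=ctrl.capture('wrist');cv2.imwrite('pics/w13.png',w['frame'][60:360,100:400])
print([(round(d['conf'],2),at_z(w,d['at'],75).round(1)) for d in ctrl.landmark_of(w,'knob_grip')])
to((622,79.7,34),-63.5)
```

```text
[(0.78, array([622.1,  79.9,  75. ]))]
pos [622.1  79.6 108.6] yaw -62.8 t 45.45 w 46.3
shift [-0.1  0.  74.6] turn z 0.7
```

View pics/w13.png

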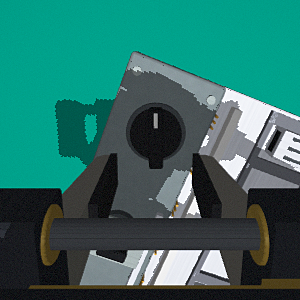

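The crop shows the knob bar upright at (155,130), aligned with the turned gripper, so the knob stayed at its stop. Grip it and turn back.

Emit:
move_arm --motion '[[0,[0,0,15],[0,0,0.7]],[0,[0,0,28],[0,0,0]],[0,[0,0,20],[0,0,0]],[0,[0,0,9],[0,0,0]],[0,[0,0,2.5],[0,0,0]],[0,[0,0,0],[0,0,0]],[-1,[0,0,0],[0,0,0]],[-1,[0,0,0],[0,0,0]],[-1,[0,0,0],[0,0,0]],[-1,[0,0,0],[0,0,0]],[-1,[0,0,0],[0,0,0]],[-1,[0,0,0],[0,0,0]]]'

```text
time: 46.45
tool_pos: [621.5, 78.8, 34.8]
orientation: [3.14, -0.0, -1.111]
wrist_force: [-3.7, -1.5, 4.2]
gripper_width: 11.6
gripper_force: 30.0
```

Emit:
move_arm --motion '[[-1,[0,0,0],[0,0,-4]],[-1,[0,0,0],[0,0,-6]],[-1,[0,0,0],[0,0,-6]],[-1,[0,0,0],[0,0,-6]],[-1,[0,0,0],[0,0,-6]],[-1,[0,0,0],[0,0,-6]],[-1,[0,0,0],[0,0,-6]]]'

```text
time: 47.03
tool_pos: [621.8, 79.0, 34.8]
orientation: [3.141, 0.001, -0.408]
wrist_force: [-3.3, -0.2, 4.2]
gripper_width: 11.8
gripper_force: 30.0
```

Emit:
move_arm --motion '[[-1,[0,0,0],[0,0,-6]],[-1,[0,0,0],[0,0,-6]],[-1,[0,0,0],[0,0,-6]],[-1,[0,0,0],[0,0,-6]],[-1,[0,0,0],[0,0,-4]],[-1,[0,0,0],[0,0,-2]],[-1,[0,0,0],[0,0,0]],[-1,[0,0,0],[0,0,0]]]'

```text
time: 47.7
tool_pos: [622.0, 79.4, 34.8]
orientation: [-3.141, 0.001, 0.109]
wrist_force: [-4.1, -0.1, 5.6]
gripper_width: 11.6
gripper_force: 30.0
```

Run:
```python
from h import *
s=ctrl.observe();to((622,79.5,34),6);print(s['torque'],s['wrist_force'])
```

```text
pos [622.   79.4  34.8] yaw 6.3 t 47.7 w 11.6
shift [ 0.1 -0.1  0.8] turn z 0.3
[ 0.03331164  0.7376103  -0.09454033] [-4.08504638 -0.11989726  5.63256067]
```

Emit:
move_arm --motion '[[-1,[0,0,0],[0,0,-1.5]],[-1,[0,0,0],[0,0,0]],[-1,[0,0,0],[0,0,0]]]'

```text
time: 47.95
tool_pos: [622.0, 79.4, 34.8]
orientation: [-3.141, 0.001, 0.134]
wrist_force: [-2.9, -0.5, 7.1]
gripper_width: 11.7
gripper_force: 30.2
```

Emit:
move_arm --motion '[[-1,[0,0,0],[0,0,1.5]],[0.2,[0,0,0],[0,0,0]],[0.2,[0,0,0],[0,0,0]],[0.2,[0,0,0],[0,0,0]],[0.2,[0,0,0],[0,0,0]],[0.2,[0,0,-15],[0,0,0]],[0.2,[0,0,-30],[0,0,0]],[0.2,[-20,5,-25],[0,0,0]],[0.2,[-35,6,0],[0,0,0]],[0.2,[-38,6,0],[0,0,0]],[0.2,[-32,6,0],[0,0,0]],[0.2,[-15,2,0],[0,0,0]]]'

```text
time: 48.95
tool_pos: [482.4, 38.6, 103.6]
orientation: [-3.141, 0.002, 0.11]
wrist_force: [0.1, 0.6, 0.1]
gripper_width: 54.9
gripper_force: 0.0
```

Emit:
move_arm --motion '[[0.2,[0,0,0],[0,0,0]],[0.2,[0,0,0],[0,0,0]],[0.2,[0,0,0],[0,0,0]]]'

```text
time: 49.2
tool_pos: [487.1, 39.0, 104.8]
orientation: [3.141, -0.002, 0.11]
wrist_force: [0.9, 0.3, -0.5]
gripper_width: 55.0
gripper_force: 0.0
```

Run:
```python
from h import *
lanes();w=ctrl.capture('wrist')
print('knob',[(round(d['conf'],2),(RF.T@(at_z(w,d['at'],75)[:2]-O)).round(1)) for d in ctrl.landmark_of(w,'knob_grip')])
M=(w['frame'].max(2)<50)
ys,xs=np.nonzero(M);P=np.array([at_z(w,(a,b),75)[:2] for a,b in zip(ys,xs)]);f=(P-O)@RF
k=np.hypot(f[:,0]-140,f[:,1]+75)<34;q=f[k];
if k.sum()>50:
  u,s,v=np.linalg.svd(q-q.mean(0),full_matrices=False);print(k.sum(),q.mean(0),s/np.sqrt(len(q)),np.degrees(np.arctan2(v[0,1],v[0,0])))
to((*F(0,-100),-4.5),6)
p=ctrl.capture('top');print('top',[(round(d['conf'],2),at_z(p,d['at'],12).round(0)[:2].tolist()) for d in ctrl.landmark_of(p,'M1')])
```

```text
lane obj [ 2.2 -4.1] [53.  36.5] 6.1 0.78
lane obj [ 4.2 92.1] [53.7 43. ] 5.8 0.73
lane obj [   0.2 -104.6] [52.4 29.5] 5.7 0.57
knob [(0.78, array([140.6, -75.3])), (0.43, array([ 14.4, -60.6])), (0.35, array([14.6, 14.7]))]
2896 [129.71957606 -77.95027788] [10.89886464  9.53039616] -96.59306730081563
pos [486.6  39.1 104.3] yaw 6.4 t 49.4 w 55.2
shift [ -1.4  -1.3 108.8] turn z 0.4
top [(0.64, [473.0, 250.0]), (0.55, [478.0, 155.0]), (0.54, [590.0, 386.0]), (0.49, [285.0, -522.0]), (0.48, [480.0, 143.0]), (0.47, [434.0, -497.0]), (0.45, [481.0, 33.0])]
```

Run:
```python
from h import *
w=ctrl.capture('wrist')
lanes();print([(round(d['conf'],2),(RF.T@(at_z(w,d['at'],12)[:2]-O)).round(1)) for d in ctrl.landmark_of(w,'M1')])
print('lane1',[(round(d['conf'],2),(RF.T@(at_z(w,d['at'],12)[:2]-O)).round(1)) for d in ctrl.landmark_of(w,'lane1')])
to((*F(0,-102),-4.5),6);cv2.imwrite('pics/w14.png',w['frame'])
# white-rib/lane edge profile along column through module centre line in fixture y
for z,x in((34,0),(12,-27)):
  print(z,[int(w['frame'][tuple(np.round(proj(w,[*F(x,y),z])).astype(int))].mean()) for y in range(-130,-69,2)])
```

```text
lane obj [   0.3 -104.1] [52.  29.4] 6.3 0.97
lane obj [ 4.5 92.1] [52.4 43.8] 5.0 0.84
lane obj [ 1.7 -3.5] [53.7 36.4] 3.4 0.65
[(0.91, array([ 1.8, 99.5])), (0.85, array([-0.8,  0.1])), (0.73, array([  -3.6, -105. ]))]
lane1 [(0.97, array([  1. , -49.7])), (0.8, array([ -2.4, -99.9])), (0.67, array([ 1.2, 98.3])), (0.62, array([-0.7, 46.9]))]
pos [485.8  39.  104.2] yaw 6.3 t 49.75 w 55.1
shift [ -0.6   0.7 108.7] turn z 0.3
34 [128, 60, 61, 60, 61, 61, 121, 104, 33, 123, 118, 118, 127, 26, 124, 115, 115, 129, 32, 96, 108, 119, 115, 119, 62, 59, 65, 63, 61, 57, 117]
12 [59, 62, 62, 66, 58, 65, 122, 115, 117, 116, 117, 117, 118, 112, 117, 112, 113, 115, 116, 119, 114, 122, 122, 123, 125, 62, 61, 64, 61, 63, 57]
```

Emit:
move_arm --motion '[[0.2,[-1,2.5,15],[0,0,0]],[0.2,[0,0,30],[0,0,0]],[0.2,[0,0,35],[0,0,0]],[0.2,[0,0,18],[0,0,0]],[0.2,[0,0,8],[0,0,0]],[0.2,[0,0,3],[0,0,0]],[0.2,[0,0,0],[0,0,0]],[0.2,[0,0,0],[0,0,0]]]'

```text
time: 50.42
tool_pos: [486.5, 36.2, -3.3]
orientation: [3.141, -0.003, 0.11]
wrist_force: [0.6, -0.2, 0.7]
gripper_width: 55.1
gripper_force: 0.0
```

Emit:
move_arm --motion '[[-1,[0,0,0],[0,0,0]],[-1,[0,0,0],[0,0,0]],[-1,[0,0,0],[0,0,0]],[-1,[0,0,0],[0,0,0]],[-1,[0,0,0],[0,0,0]]]'

```text
time: 50.83
tool_pos: [485.5, 36.3, -4.1]
orientation: [3.141, -0.001, 0.11]
wrist_force: [0.1, -0.8, 2.9]
gripper_width: 29.4
gripper_force: 30.0
```

Emit:
move_arm --motion '[[-1,[0,0,-10],[0,0,0]],[-1,[0,0,-30],[0,0,0]],[-1,[0,0,-35],[0,0,0]],[-1,[0,0,-35],[0,0,0]],[-1,[0,0,0],[0,0,0]],[-1,[0,0,0],[0,0,0]]]'

```text
time: 51.33
tool_pos: [487.0, 36.1, 108.1]
orientation: [3.14, -0.005, 0.11]
wrist_force: [-0.0, 0.3, -0.9]
gripper_width: 29.9
gripper_force: 30.0
```

Run:
```python
from h import *
held()
p=ctrl.capture('top');q=ctrl.capture('scene')
for pp in(p,q):print([(round(d['conf'],2),at_z(pp,d['at'],0).round(0)[:2].tolist()) for d in ctrl.landmark_of(pp,'out_tray')],[rect(pp,np.array(d['region']),12) for d in ctrl.silhouettes(pp,'out_tray')])
to((620,-241,100),4.6)
```

```text
exp rows front/back top edge [197.2 253.9] 277.9
186-204 [124, 129, 126, 99, 18, 2, 0, 11, 27, 96, 86, 98, 123, 123, 122, 123, 119, 125] 270-290 [115, 116, 118, 119, 116, 122, 119, 54, 24, 35, 31, 43, 33, 36, 44, 36, 44, 43, 48, 48]
[(0.85, [181.0, -312.0]), (0.78, [617.0, -226.0])] [(array([ 186.8, -314.2]), array([147.8, 281.1]), 8.3), (array([ 619.7, -242.1]), array([112.2, 210.2]), 4.7)]
[(0.86, [625.0, -243.0]), (0.62, [472.0, 83.0]), (0.61, [187.0, -319.0])] [(array([ 628., -239.]), array([117.3, 215.3]), 4.7), (array([ 197.2, -314.7]), array([163.7, 280.8]), 7.8)]
pos [484.   36.6 104. ] yaw 6.3 t 51.68 w 29.6
shift [104.6 290.8   4. ] turn z 1.7
```

Emit:
move_arm --motion '[[-1,[8,16,0],[0,0,0]],[-1,[16,34,0],[0,0,0]],[-1,[17,36,0],[0,0,0]],[-1,[17,36,0],[0,0,0]],[-1,[17,36,0],[0,0,0]],[-1,[16,34,0],[0,0,1.7]],[-1,[10,22,0],[0,0,0]],[-1,[6,11,0],[0,0,0]],[-1,[0,0,0],[0,0,0]],[-1,[0,0,0],[0,0,0]],[-1,[0,0,0],[0,0,0]]]'

```text
time: 52.6
tool_pos: [614.5, -174.8, 104.5]
orientation: [-3.14, 0.001, 0.081]
wrist_force: [-0.3, 0.6, -0.7]
gripper_width: 29.6
gripper_force: 30.0
```

Run:
```python
from h import *
w=ctrl.capture('wrist');cv2.imwrite('pics/w15.png',w['frame'])
print([(round(d['conf'],2),at_z(w,d['at'],0).round(1)) for d in ctrl.landmark_of(w,'out_tray')])
for d in ctrl.silhouettes(w,'out_tray'):print(d['extent'],round(d['conf'],2),rect(w,np.array(d['region']),12))
held();to((614.8,-176,-13.5),4.6)
# tray edges: green-ness along tray-frame lines
t=np.radians(4.6);R=np.array([[np.cos(t),-np.sin(t)],[np.sin(t),np.cos(t)]])
def g(a,z):
    r,c=np.round(proj(w,[*(np.array((620,-241))+R@np.array(a,float)),z])).astype(int)
    return int(w['frame'][r,c].max()) if 0<=r<384 and 0<=c<512 else -1
print('x+ edge',[g((x,65),12) for x in range(44,66,2)]);print('y+ edge x30',[g((30,y),12) for y in range(94,116,2)])
```

```text
[(0.66, array([ 620. , -242.8,    0. ]))]
[218.1, 128.5, 216.1, 106.0] 0.78 (array([ 622.9, -243.3]), array([109.5, 211. ]), 4.0)
[2.3, 106.5, 83.3, 217.3] 0.58 (array([550.7,  41.5]), array([ 88.3, 246.9]), 82.7)
exp rows front/back top edge [195.5 255. ] 277.4
186-204 [32, 19, 79, 160, 40, 12, 18, 13, 40, 144, 137, 143, 178, 186, 184, 182, 185, 182] 270-290 [172, 174, 175, 171, 174, 173, 173, 148, 56, 49, 49, 59, 60, 67, 66, 68, 70, 68, 75, 73]
pos [ 614.9 -175.   105.3] yaw 4.7 t 52.8 w 29.5
shift [ -0.2   1.  118.8] turn z 0.1
x+ edge [70, 65, 72, 67, 71, 62, 39, 237, 214, 214, 213]
y+ edge x30 [28, 33, 18, 32, 88, 118, 122, 121, 119, 117, 120]
```

Emit:
move_arm --motion '[[-1,[1,4,15],[0,0,0]],[-1,[0,0,35],[0,0,0]],[-1,[0,0,35],[0,0,0]],[-1,[0,0,18],[0,0,0]],[-1,[0,0,8],[0,0,0]],[-1,[0,0,3],[0,0,0]],[-1,[0,0,1.5],[0,0,0]],[-1,[0,0,0],[0,0,0]],[-1,[0,0,0],[0,0,0]]]'

```text
time: 53.55
tool_pos: [618.1, -180.7, -8.3]
orientation: [3.14, -0.003, 0.081]
wrist_force: [0.4, -1.0, -0.1]
gripper_width: 29.4
gripper_force: 30.0
```

Emit:
move_arm --motion '[[-1,[0,0,1],[0,0,0]],[-1,[0,0,0],[0,0,0]]]'

```text
time: 53.72
tool_pos: [617.4, -180.3, -10.1]
orientation: [3.141, -0.002, 0.081]
wrist_force: [-0.4, -0.3, 0.0]
gripper_width: 29.6
gripper_force: 30.0
```

Emit:
move_arm --motion '[[-1,[0,0,1.3],[0,0,0]],[-1,[0,0,0],[0,0,0]],[-1,[0,0,0],[0,0,0]],[0,[0,0,0],[0,0,0]],[0,[0,0,0],[0,0,0]],[0,[0,0,0],[0,0,0]],[0,[0,0,-15],[0,0,0]],[0,[0,0,-30],[0,0,0]],[0,[0,0,-35],[0,0,0]],[0,[0,0,-35],[0,0,0]],[0,[0,0,0],[0,0,0]],[0,[0,0,0],[0,0,0]]]'

```text
time: 54.72
tool_pos: [619.0, -181.1, 107.0]
orientation: [3.138, -0.006, 0.081]
wrist_force: [-0.0, -0.4, -0.4]
gripper_width: 45.7
gripper_force: 0.0
```

```bash
cat >> h.py <<'E'
TC=np.array((621.5,-243.5));TT=np.radians(4.5);RT=np.array([[np.cos(TT),-np.sin(TT)],[np.sin(TT),np.cos(TT)]])
def S(y,x=0):return TC+RT@np.array([x,y],float)
def tray():
    w=ctrl.capture('wrist')
    for d in ctrl.silhouettes(w,'M1'):
        r=rect(w,np.array(d['region']),26);f=RT.T@(r[0]-TC)
        if abs(f[0])<80 and abs(f[1])<130:print('tray obj',f.round(1),r[1],r[2],round(d['conf'],2))
    for d in ctrl.landmark_of(w,'M1'):print('lm',round(d['conf'],2),(RT.T@(at_z(w,d['at'],4)[:2]-TC)).round(1))
E
python3 - <<'E'
from h import *
tray();to((*F(0,0),105),6)
E
```

```text
tray obj [ 0.5 62.7] [52.2 30.9] 3.9 0.64
lm 0.92 [-3.3 64.5]
pos [ 615.6 -179.4  101.3] yaw 4.6 t 54.87 w 45.6
shift [-114.8 -329.4   -3.7] turn z -1.4
```

Emit:
move_arm --motion '[[0.2,[-6,-16,0],[0,0,0]],[0.2,[-12,-32,0],[0,0,0]],[0.2,[-13,-37,0],[0,0,0]],[0.2,[-13,-37,0],[0,0,0]],[0.2,[-13,-37,0],[0,0,0]],[0.2,[-13,-37,0],[0,0,0]],[0.2,[-13,-37,0],[0,0,0]],[0.2,[-13,-37,0],[0,0,0]],[0.2,[-12,-32,0],[0,0,-1.4]],[0.2,[-8,-24,0],[0,0,0]],[0.2,[0,-4,0],[0,0,0]],[0.2,[0,0,0],[0,0,0]]]'

```text
time: 55.87
tool_pos: [472.2, 140.4, 101.2]
orientation: [-3.142, 0.003, 0.108]
wrist_force: [-0.5, -0.4, 0.0]
gripper_width: 54.9
gripper_force: 0.0
```

Emit:
move_arm --motion '[[0.2,[0,0,0],[0,0,0]],[0.2,[0,0,0],[0,0,0]]]'

```text
time: 56.03
tool_pos: [474.0, 138.2, 102.1]
orientation: [3.141, 0.001, 0.104]
wrist_force: [0.1, -0.2, 0.5]
gripper_width: 55.1
gripper_force: 0.0
```

Run:
```python
from h import *
lanes();to((*F(0,0),-4.5),6)
```

```text
lane obj [1.5 0. ] [52.7 29.4] 5.1 0.97
lane obj [ 4.1 96.7] [51.1 36.5] 5.9 0.79
pos [474.2 138.2 102.3] yaw 5.9 t 56.13 w 55.1
shift [  0.6  -1.4 106.8] turn z -0.1
```

First module lies in the tray. Picking up lane 3's module.

Emit:
move_arm --motion '[[0.2,[0.5,-1.2,15],[0,0,0]],[0.2,[0,0,30],[0,0,0]],[0.2,[0,0,33],[0,0,0]],[0.2,[0,0,18],[0,0,0]],[0.2,[0,0,8],[0,0,0]],[0.2,[0,0,3],[0,0,0]],[0.2,[0,0,0],[0,0,0]],[0.2,[0,0,0],[0,0,0]]]'

```text
time: 56.8
tool_pos: [475.6, 140.4, -3.2]
orientation: [3.141, -0.002, 0.105]
wrist_force: [-0.5, 0.0, 0.6]
gripper_width: 55.3
gripper_force: 0.0
```

Emit:
move_arm --motion '[[-1,[0,0,0],[0,0,0]],[-1,[0,0,0],[0,0,0]],[-1,[0,0,0],[0,0,0]],[-1,[0,0,0],[0,0,0]],[-1,[0,0,0],[0,0,0]]]'

```text
time: 57.22
tool_pos: [474.6, 140.7, -3.9]
orientation: [3.141, -0.001, 0.105]
wrist_force: [-0.4, -0.6, 2.7]
gripper_width: 29.4
gripper_force: 30.0
```

Emit:
move_arm --motion '[[-1,[0,0,-10],[0,0,0]],[-1,[0,0,-30],[0,0,0]],[-1,[0,0,-35],[0,0,0]],[-1,[0,0,-35],[0,0,0]],[-1,[0,0,0],[0,0,0]],[-1,[0,0,0],[0,0,0]],[-1,[0,0,0],[0,0,0]]]'

```text
time: 57.8
tool_pos: [473.5, 140.7, 105.1]
orientation: [-3.142, 0.001, 0.105]
wrist_force: [-0.7, -0.4, -1.1]
gripper_width: 29.3
gripper_force: 30.0
```

Run:
```python
from h import *
held();to((*S(-65),105),4.5)
```

```text
exp rows front/back top edge [196.5 254.5] 277.7
186-204 [118, 94, 29, 11, 2, 2, 2, 94, 86, 89, 116, 123, 118, 119, 117, 118, 118, 121] 270-290 [110, 112, 111, 114, 118, 54, 43, 50, 27, 30, 39, 29, 37, 40, 34, 41, 42, 42, 40, 51]
pos [472.8 140.6 104.2] yaw 6.0 t 57.85 w 29.6
shift [105.8 462.6  -0.8] turn z 1.5
```

Emit:
move_arm --motion '[[-1,[4,18,0],[0,0,0]],[-1,[8,36,0],[0,0,0]],[-1,[9,39,0],[0,0,0]],[-1,[9,39,0],[0,0,0]],[-1,[9,39,0],[0,0,0]],[-1,[9,39,0],[0,0,0]],[-1,[9,39,0],[0,0,0]],[-1,[9,39,0],[0,0,0]],[-1,[9,39,0],[0,0,0]],[-1,[9,39,0],[0,0,0]],[-1,[8,38,0],[0,0,0]],[-1,[8,34,0],[0,0,1.5]]]'

```text
time: 58.85
tool_pos: [618.3, -286.1, 102.6]
orientation: [-3.139, 0.003, 0.078]
wrist_force: [0.2, 0.3, -0.5]
gripper_width: 29.8
gripper_force: 30.0
```

Emit:
move_arm --motion '[[-1,[4,20,0],[0,0,0]],[-1,[2,5,0],[0,0,0]],[-1,[0,0,0],[0,0,0]],[-1,[0,0,0],[0,0,0]],[-1,[0,0,0],[0,0,0]]]'

```text
time: 59.27
tool_pos: [626.9, -306.8, 104.6]
orientation: [-3.14, 0.002, 0.08]
wrist_force: [-0.3, 0.5, -1.0]
gripper_width: 29.5
gripper_force: 30.0
```

Run:
```python
from h import *
held();tray();to((*S(-65),-11.5),4.5)
```

```text
exp rows front/back top edge [195.6 254.6] 277.5
186-204 [42, 152, 53, 16, 14, 11, 4, 141, 130, 139, 170, 177, 176, 174, 173, 174, 175, 174] 270-290 [166, 164, 166, 167, 167, 130, 130, 142, 60, 51, 54, 56, 56, 62, 64, 65, 64, 66, 71, 69]
tray obj [-45.2 -64.6] [93.1 52.9] 4.9 0.7
tray obj [ 0.9 58.3] [52.5 38.3] 4.4 0.7
lm 0.95 [-1.8 63.9]
lm 0.77 [-42.1 -65.2]
pos [ 627.5 -307.7  105.7] yaw 4.6 t 59.47 w 29.5
shift [ -0.9   0.5 117.2] turn z 0.1
```

Emit:
move_arm --motion '[[-1,[-1,0,15],[0,0,0]],[-1,[0,0,35],[0,0,0]],[-1,[0,0,35],[0,0,0]],[-1,[0,0,18],[0,0,0]],[-1,[0,0,8],[0,0,0]],[-1,[0,0,4],[0,0,0]],[-1,[0,0,2],[0,0,0]],[-1,[0,0,0],[0,0,0]],[-1,[0,0,0],[0,0,0]],[-1,[0,0,0],[0,0,0]]]'

```text
time: 60.3
tool_pos: [627.6, -309.8, -9.5]
orientation: [3.14, -0.002, 0.079]
wrist_force: [1.2, 0.1, -0.9]
gripper_width: 29.7
gripper_force: 30.0
```

Emit:
move_arm --motion '[[0,[0,0,0],[0,0,0]],[0,[0,0,0],[0,0,0]],[0,[0,0,0],[0,0,0]],[0,[0,0,-15],[0,0,0]],[0,[0,0,-30],[0,0,0]],[0,[0,0,-35],[0,0,0]],[0,[0,0,-35],[0,0,0]],[0,[0,0,0],[0,0,0]],[0,[0,0,0],[0,0,0]]]'

```text
time: 61.05
tool_pos: [628.7, -310.6, 108.6]
orientation: [3.136, -0.006, 0.079]
wrist_force: [-0.2, 0.6, -0.2]
gripper_width: 45.8
gripper_force: 0.0
```

Run:
```python
from h import *
tray();to((*F(2,100),105),6)
```

```text
tray obj [  2.3 -66.9] [51.1 30.1] 3.8 0.82
tray obj [ 0.8 58.7] [52.  37.4] 4.4 0.72
lm 0.86 [ -1.6 -67. ]
lm 0.78 [-2.7 60.9]
pos [ 625.5 -308.3  102.1] yaw 4.5 t 61.2 w 46.2
shift [-115.7 -558.5   -2.9] turn z -1.5
```

Emit:
move_arm --motion '[[0.2,[-4,-18,0],[0,0,0]],[0.2,[-8,-36,0],[0,0,0]],[0.2,[-8,-40,0],[0,0,0]],[0.2,[-8,-40,0],[0,0,0]],[0.2,[-8,-40,0],[0,0,0]],[0.2,[-8,-40,0],[0,0,0]],[0.2,[-8,-40,0],[0,0,0]],[0.2,[-8,-40,0],[0,0,0]],[0.2,[-8,-40,0],[0,0,0]],[0.2,[-8,-40,0],[0,0,0]],[0.2,[-8,-40,0],[0,0,0]],[0.2,[-8,-40,0],[0,0,0]]]'

```text
time: 62.2
tool_pos: [496.6, 138.0, 101.9]
orientation: [-3.141, 0.003, 0.079]
wrist_force: [0.8, 0.5, 0.0]
gripper_width: 54.9
gripper_force: 0.0
```

Emit:
move_arm --motion '[[0.2,[-8,-40,0],[0,0,0]],[0.2,[-8,-38,0],[0,0,-1.5]],[0.2,[-6,-22,0],[0,0,0]],[0.2,[-2,-4,0],[0,0,0]],[0.2,[0,0,0],[0,0,0]],[0.2,[0,0,0],[0,0,0]],[0.2,[0,0,0],[0,0,0]]]'

```text
time: 62.78
tool_pos: [466.3, 236.5, 103.0]
orientation: [3.141, 0.001, 0.103]
wrist_force: [0.2, -0.2, 0.8]
gripper_width: 54.9
gripper_force: 0.0
```

Run:
```python
from h import *
lanes();to((*F(2.5,100),-4),6)
```

```text
lane obj [  5.  100.5] [50.7 30.2] 6.5 0.73
pos [466.7 236.5 103.3] yaw 5.9 t 62.88 w 55.2
shift [  0.2  -2.9 107.3] turn z -0.1
```

Emit:
move_arm --motion '[[0.2,[1,-3.3,15],[0,0,0]],[0.2,[0,0,30],[0,0,0]],[0.2,[0,0,33],[0,0,0]],[0.2,[0,0,18],[0,0,0]],[0.2,[0,0,8],[0,0,0]],[0.2,[0,0,3.5],[0,0,0]],[0.2,[0,0,0],[0,0,0]],[0.2,[0,0,0],[0,0,0]]]'

```text
time: 63.55
tool_pos: [468.2, 241.3, -2.6]
orientation: [-3.141, -0.002, 0.105]
wrist_force: [0.4, -0.5, 0.5]
gripper_width: 55.2
gripper_force: 0.0
```

Emit:
move_arm --motion '[[-1,[0,0,0],[0,0,0]],[-1,[0,0,0],[0,0,0]],[-1,[0,0,0],[0,0,0]],[-1,[0,0,0],[0,0,0]],[-1,[0,0,0],[0,0,0]]]'

```text
time: 63.97
tool_pos: [467.3, 241.3, -3.4]
orientation: [3.142, -0.001, 0.105]
wrist_force: [-0.6, -0.9, 3.9]
gripper_width: 29.7
gripper_force: 30.0
```

Emit:
move_arm --motion '[[-1,[0,0,-10],[0,0,0]],[-1,[0,0,-30],[0,0,0]],[-1,[0,0,-35],[0,0,0]],[-1,[0,0,-35],[0,0,0]],[-1,[0,0,0],[0,0,0]],[-1,[0,0,0],[0,0,0]],[-1,[0,0,0],[0,0,0]]]'

```text
time: 64.55
tool_pos: [466.2, 241.1, 105.6]
orientation: [3.142, 0.001, 0.105]
wrist_force: [-1.7, -0.2, -0.9]
gripper_width: 29.8
gripper_force: 30.0
```

Run:
```python
from h import *
held();to((*S(0),105),4.5)
```

```text
exp rows front/back top edge [196.4 254.9] 277.6
186-204 [127, 107, 100, 16, 9, 0, 0, 47, 89, 84, 114, 119, 124, 126, 120, 122, 120, 123] 270-290 [118, 116, 115, 117, 129, 81, 45, 50, 36, 29, 37, 39, 37, 40, 49, 35, 43, 44, 49, 41]
pos [465.5 240.9 104.6] yaw 6.0 t 64.6 w 29.4
shift [ 1.043e+02  4.981e+02 -4.000e-01] turn z 1.5
```

Emit:
move_arm --motion '[[-1,[4,18,0],[0,0,0]],[-1,[8,36,0],[0,0,0]],[-1,[8,40,0],[0,0,0]],[-1,[8,40,0],[0,0,0]],[-1,[8,40,0],[0,0,0]],[-1,[8,40,0],[0,0,0]],[-1,[8,40,0],[0,0,0]],[-1,[8,40,0],[0,0,0]],[-1,[8,40,0],[0,0,0]],[-1,[8,40,0],[0,0,0]],[-1,[8,40,0],[0,0,0]],[-1,[8,38,0],[0,0,1.5]]]'

```text
time: 65.6
tool_pos: [604.5, -200.1, 103.4]
orientation: [-3.139, 0.004, 0.078]
wrist_force: [1.4, -0.1, -0.6]
gripper_width: 29.7
gripper_force: 30.0
```

Emit:
move_arm --motion '[[-1,[8,28,0],[0,0,0]],[-1,[4,14,0],[0,0,0]],[-1,[0,4,0],[0,0,0]],[-1,[0,0,0],[0,0,0]],[-1,[0,0,0],[0,0,0]],[-1,[0,0,0],[0,0,0]]]'

```text
time: 66.1
tool_pos: [620.7, -241.7, 105.2]
orientation: [-3.14, 0.001, 0.08]
wrist_force: [0.7, 0.9, -1.5]
gripper_width: 29.8
gripper_force: 30.0
```

Run:
```python
from h import *
held();tray();to((*S(-2),-11),4.5)
```

```text
exp rows front/back top edge [195.5 254.8] 277.5
186-204 [20, 75, 144, 28, 13, 16, 1, 78, 125, 122, 154, 170, 171, 170, 170, 170, 172, 172] 270-290 [166, 162, 161, 157, 169, 132, 129, 140, 57, 47, 52, 50, 59, 59, 65, 64, 60, 62, 69, 65]
tray obj [ 0.7 61.6] [54.4 35.2] 4.6 0.9
tray obj [-47.6   1.9] [93.3 51.3] 4.6 0.85
tray obj [  2.1 -64.3] [52.4 33.3] 4.7 0.57
lm 0.89 [ -2.9 -64.9]
lm 0.69 [-2.3 62.5]
lm 0.65 [-45.4   1.4]
pos [ 621.3 -242.5  106.2] yaw 4.6 t 66.3 w 29.8
shift [1.000e-01 3.000e+00 1.172e+02] turn z 0.1
```

Emit:
move_arm --motion '[[-1,[0,2,15],[0,0,0]],[-1,[0,0,35],[0,0,0]],[-1,[0,0,35],[0,0,0]],[-1,[0,0,18],[0,0,0]],[-1,[0,0,8],[0,0,0]],[-1,[0,0,4],[0,0,0]],[-1,[0,0,2],[0,0,0]],[-1,[0,0,0],[0,0,0]],[-1,[0,0,0],[0,0,0]],[-1,[0,0,0],[0,0,0]]]'

```text
time: 67.13
tool_pos: [622.7, -246.2, -9.1]
orientation: [3.14, -0.002, 0.079]
wrist_force: [0.2, -0.5, -0.8]
gripper_width: 29.6
gripper_force: 30.0
```

Emit:
move_arm --motion '[[0,[0,0,0],[0,0,0]],[0,[0,0,0],[0,0,0]],[0,[0,0,0],[0,0,0]],[0,[0,0,-15],[0,0,0]],[0,[0,0,-30],[0,0,0]],[0,[0,0,-35],[0,0,0]],[0,[0,0,-35],[0,0,0]],[0,[0,0,-30],[0,0,0]],[0,[-20,0,-20],[0,0,0]],[0,[-20,0,0],[0,0,0]],[0,[0,0,0],[0,0,0]],[0,[0,0,0],[0,0,0]]]'

```text
time: 68.13
tool_pos: [581.5, -248.8, 155.0]
orientation: [3.141, -0.001, 0.078]
wrist_force: [0.8, -0.3, 0.1]
gripper_width: 45.8
gripper_force: 0.0
```

Run:
```python
from h import *
tray();p=ctrl.capture('scene');t=ctrl.capture('top')
for pp,n in((p,'scene'),(t,'top')):
  for k in('M1','knob_grip','catch_tab','spool_a','flux_jar','heatsink','driver','brush'):
    print(n,k,[(round(d['conf'],2),np.round(d['at']).tolist()) for d in ctrl.landmark_of(pp,k)])
for n,z in(('catch_tab',88),('knob_grip',75)):
  print(n,[(RF.T@(at_z(p,d['at'],z)[:2]-O)).round(1) for d in ctrl.landmark_of(p,n)])
print(ctrl.observe()['time'])
```

```text
tray obj [ 0.2 -2.8] [48.7 28.9] 4.5 0.91
tray obj [  0.7 -64.3] [52.1 33.7] 3.1 0.72
tray obj [-0.9 61.6] [48.8 32.6] 4.5 0.68
lm 0.91 [ 0.2 -2. ]
lm 0.65 [-2.1 64.1]
lm 0.6 [ -1.1 -66.1]
lm 0.28 [-140.6 -225.6]
scene M1 [(0.85, [254.0, 142.0]), (0.82, [255.0, 165.0]), (0.75, [245.0, 120.0]), (0.75, [185.0, 107.0]), (0.39, [162.0, 117.0])]
scene knob_grip [(0.88, [263.0, 267.0])]
scene catch_tab [(0.85, [269.0, 308.0]), (0.46, [237.0, 264.0]), (0.35, [236.0, 186.0])]
scene spool_a [(0.75, [243.0, 339.0]), (0.69, [202.0, 92.0]), (0.61, [304.0, 397.0])]
scene flux_jar [(0.74, [223.0, 123.0])]
scene heatsink [(0.6, [236.0, 187.0]), (0.39, [236.0, 264.0])]
scene driver [(0.89, [287.0, 421.0]), (0.5, [242.0, 391.0])]
scene brush [(0.93, [241.0, 391.0]), (0.25, [245.0, 340.0])]
top M1 [(0.63, [192.0, 383.0]), (0.54, [230.0, 390.0]), (0.38, [146.0, 295.0])]
top knob_grip [(0.46, [140.0, 226.0]), (0.41, [183.0, 199.0]), (0.32, [152.0, 151.0])]
top catch_tab [(0.5, [143.0, 196.0]), (0.28, [174.0, 134.0]), (0.27, [183.0, 199.0])]
top spool_a [(0.6, [152.0, 146.0]), (0.55, [168.0, 372.0])]
top flux_jar [(0.66, [168.0, 339.0]), (0.22, [164.0, 291.0])]
top heatsink [(0.4, [167.0, 290.0])]
top driver [(0.43, [176.0, 137.0])]
top brush [(0.55, [199.0, 152.0])]
catch_tab [array([149.8,  21.2]), array([ 76.7, -89.3]), array([ 105. , -272.7])]
knob_grip [array([139.7, -70.8])]
69.2833
```

```bash
python3 -c "
from workcell import ctrl
print(ctrl.finish_job())"
```

```text
the job is handed in; nothing more can be done
None
```

The job is handed in at about 69 s: all three modules present went through lanes 1, 3 and 5, the knob, catch and button were worked in the order asked, and the modules now lie flat and apart in the smaller black tray, with the bystanders showing no sign of having been moved.

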